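# Change over the batch on the buffing slide

## Robot

A 7-joint arm with a two-finger parallel gripper is mounted at the origin on the work surface. World frame = base frame: x ahead of the robot, y to its left, z up, the work surface at z = 0. Lengths are in m, angles in rad, forces in N, time in s.
With the tool pointing down it reaches from about 0.425 to 0.825 m from the base axis. Payload 3.6 kg.
Tool frame: the origin (TCP) lies at the very end of the fingers, on their centre line; the grasp point (between the pads) lies env.grip_depth behind it (env.grip_depth is the distance from the TCP to the grasp point, in m); z points along the fingers, y is the line along which they close (so a half turn about z gives the same grasp; the last joint's range is limited). The gripper opens to 85 mm and grips with 20 to 120 N. Pads are 22 mm wide; open, the fingers measure 114 mm over their backs; the gripper's body (76 mm by 85 mm) begins 54 mm behind the grasp point. The pads swing forward as they close: fully open they stand 13 mm farther back than shut.
Start: joints at [1.23, 0.615, -0.013, 1.423, 0.008, 1.103, -0.04], TCP at [0.201, -0.618, 0.204] pointing down, gripper open.
Joint ranges: [-3.12, 3.12], [-0.3, 2.06], [-1.34, 1.32], [0.26, 2.42], [-1.36, 4.5], [0.01, 1.98], [-2.84, 2.84]. Speed limits (rad/s): [2.79, 2.79, 3.14, 3.14, 3.14, 3.14, 3.14].

## Interface

Orientations are given as a rotation vector (axis times angle).
In Python, from station import monitor, grab_frame, env, look_for, silhouettes gives the robot as it stands.
- The arm moves only by the shell command python3 -m jog 'ROWS' [OPENING] [FORCE]. ROWS is JSON, a list that holds one entry, the list of rows, each a list of 4 numbers: the shift along the tool's x, y, z in mm, then the turn about the tool's z in rad. A call has 1 to 12 rows; each row shifts and turns the commanded pose from where the row before left it, along the tool's axes as they then stand; what a row does not reach is not made up. A row lasts 1/10 s, in which the tool goes at most 50 mm and 8.59 degrees, less where a joint would pass 70% of its speed; a pose out of reach is approached as far as the arm can. A call is refused whole if a number of a shift passes 50 or a number of a turn 0.15, either way. A call with a gripper value outside its range is refused whole. OPENING is the opening, from 0 (shut) to 1 (fully open), set as the call begins (- or left out, the last holds). The fingers move at their own pace and stop on an object; FORCE is the grip in N (left out, the last holds). Time passes only in rows, so rows that do not move let the fingers close. It gives the time, the measured TCP pose, the force, the opening and the grip force at its end, in the units of the state.
- monitor.observe(): the state, without advancing time (a new reading comes with each control period).
- grab_frame(name): name is "side" or "top" or "wrist"; returns a dict with "color" (400x640x3 uint8, red, green, blue), "intrinsics" (3x3 intrinsics, pixels), "k1" (the pictures are not rectified: a ray, as slopes to the right and down, at radius r is drawn at 1 + k1 r^2 times it, then the intrinsics apply), "world_from_camera" (4x4, takes a point from camera to world coordinates). Camera axes: x right, y down, z forward; pixel columns grow to the right and rows downward; lengths in m; the calibration is good to about 2 mm. A picture is of the moment at which its call begins. There is no depth.
- env.sign_off(): hands the job in; it is judged then, once.
Trained networks look in the newest picture that a camera, given by its name, has taken for a name from the list of things; names that differ only in an ending like _2 or _b are one class to them, and where a whole thing is asked for, a point or a joint stands for the part that bears it (a point fixed in the world has none). Each returns a list of dicts, best first, with "p" (0 to 1); they miss things now and then, are a little off and sometimes report something else, mostly with a low value. They report only what shows in the picture. A call takes as long as a camera call. They do not tell look-alikes from the thing itself.
- look_for(query, camera): "xyz" ([x, y, z] in m, in world coordinates, good to about 4 mm: the middle of the surface that is visible of it).
- silhouettes(query, camera): "mask" (400x640 bool, what is visible of it).
The state is a dict: "time_s": time; "q": joint angles; "joint_velocities": joint speeds; "effort": joint torques, N m; "ee_pos": TCP position; "eef_rot": TCP orientation; "ft_force": force on the tool from outside, world axes, zero at the start; "wrist_torque": the same for the moment, N m; "opening": finger opening in m; "gripper_force": force on a finger pad.
Only numpy, scipy, OpenCV 4.12 (cv2) and the standard library are available. Lean on these libraries where they do the work, as an engineer would, in place of code of your own. Each camera call takes 0.05 s, during which the arm holds its last target. There are 200 camera calls.

## Task

Change over the buffing jig. Draw the carrier back along its rail from the wheel until it clicks home at the loading station, then turn the turntable until it clicks with its nests facing the robot, put the buffed levers from the nests into the blue bin, and lay every raw lever from the bench in a nest of its own, square shank fully home against the stop, tapered grip pointing out. With the carrier still at the loading station turn the loaded jig to the click that points the grips towards the felt wheel, then push the carrier along the rail into the click at the wheel; leave the other things on the bench alone and keep the robot off the felt wheel.

Things in the scene. Friction and masses are not known exactly. Their poses are not given: they have to be found in the camera images.
- machine: Fixed buffing machine: grey base plate 170 mm wide (x), 740 mm long (y), 12 mm thick, with two round rails along its own y, which points from the felt wheel to the loading end; z up. Origin: on the bench under the rails' centre line. The jig axis stands at machine y = +120 mm at the loading station and at -100 mm at the wheel station. It may stand up to 3.5 degrees askew.
- felt_wheel: Centre of the felt buffing wheels: a cream drum 200 mm in diameter, 123 mm long, axis along the machine's x, 130 mm above the bench, under a blue hood, with its grey motor behind (+x). Not running. Levers in the jig end about 8 mm short of it when the carrier is at the wheel station and the jig faces it.
- carrier (a joint): Travel of the carrier along the rails, m: 0 = in the click (sprung ball detent) at the loading station, 0.220 = in the click at the wheel; it grows towards the wheel (machine's -y). Hard stops at -0.004 and 0.226. At the start it stands at the wheel. About 6 N breaks it out of a click, 1 to 2 N slides it between; let go within about 5 mm of a click it is pulled in.
- carrier_handle (a point): Push handle of the carrier: upright black round post, 22 mm in diameter, 50 mm tall, at the carrier's end away from the wheel, 150 mm from the jig axis (machine's +y); foot 54 mm, top 104 mm above the bench. The point is on its axis, 84 mm above the bench.
- turntable (a joint): Angle of the turntable on the carrier, rad, counterclockwise from above: 0 = click with the nests' open ends towards the robot (machine's -x), 1.571 = click with them towards the wheel (machine's -y). Stops at -0.2 and 1.77. At the start 1.571. About 2 N at its knob turns it out of a click, 1 to 2 N between; let go within about 0.09 rad of a click it is pulled in.
- jig_knob (a point): Turning knob of the jig plate: upright black round post, 22 mm in diameter, 45 mm tall, on the plate's corner at jig x = +60, y = +60 mm, 85 mm from the turning axis; foot 76 mm, top 121 mm above the bench. The point is on its axis, 106 mm above the bench. From 0 to 1.571 it swings from the far left to the near left corner.
- jig (a point): Centre of the top face of the square aluminium jig plate (160 mm, 76 mm above the bench), on the turning axis; turns with the plate, its axes parallel to the machine's at turntable 0. Three nests side by side on it are centred on y = +52, 0 and -52 mm and open towards its -x. A lever fully home has its origin at x = -63, z = +10 mm and its +x (grip) along the jig's -x.
- nest (a point): Home place of a lever's origin in the middle nest: jig x = -63, y = 0, 10 mm above the plate. Each nest is a U of dark steel bars 6 mm high, 5 mm thick: 23 mm wide at the foot, 28 mm at the top (bars lean outwards), side bars from jig x = -12 to -52 mm and a stop, leaning too, across the inner end, its foot at x = -12 mm. The plate ends at x = -80; the grip overhangs it by 34 mm.
- bin: Fixed blue parts bin for the buffed levers, at the robot's left: 160 mm (x) by 200 mm (y), walls 4 mm thick and 75 mm high, the lip facing -x only 45 mm high, floor 4 mm. Origin: centre of its underside.
- raw0: Raw dull aluminium lever, at first on the bench; two or three of them (None if absent). 102 mm long, lying: square shank 48 mm long, 20 mm wide and high from x = -51 to -3 mm, then a round tapering grip with a domed nose to x = +51 mm. Origin: on its axis at mid-length, 10 mm above its underside, any flat down; +x to the nose; 120 g, balance at x = -12. At first the nose points to the robot.
- raw1: Raw dull aluminium lever, at first on the bench; two or three of them (None if absent). 102 mm long, lying: square shank 48 mm long, 20 mm wide and high from x = -51 to -3 mm, then a round tapering grip with a domed nose to x = +51 mm. Origin: on its axis at mid-length, 10 mm above its underside, any flat down; +x to the nose; 120 g, balance at x = -12. At first the nose points to the robot.
- raw2: Raw dull aluminium lever, at first on the bench; two or three of them (None if absent). 102 mm long, lying: square shank 48 mm long, 20 mm wide and high from x = -51 to -3 mm, then a round tapering grip with a domed nose to x = +51 mm. Origin: on its axis at mid-length, 10 mm above its underside, any flat down; +x to the nose; 120 g, balance at x = -12. At first the nose points to the robot.
- raw0_nose (a point): The tip of the round grip of raw0, 51 mm from its origin along +x.
- raw1_nose (a point): The tip of the round grip of raw1, 51 mm from its origin along +x.
- raw2_nose (a point): The tip of the round grip of raw2, 51 mm from its origin along +x.
- done0: Buffed lever, same shape and size as the raw ones but polished bright, lying in one of the jig's nests at the start; there may be one or two (None if absent).
- done1: Buffed lever, same shape and size as the raw ones but polished bright, lying in one of the jig's nests at the start; there may be one or two (None if absent).
- done2: Buffed lever, same shape and size as the raw ones but polished bright, lying in one of the jig's nests at the start; there may be one or two (None if absent).
- compound_bar: Bystander: brown bar of buffing compound, 100 x 45 x 40 mm, on the right.
- wrench: Bystander: wrench 150 mm long lying in front of the loading station.
- brush: Bystander: brush 190 mm long lying beside the bin.
- spray_can: Bystander: can 60 mm wide, 170 mm tall, on the right near the wheel.
- jar: Bystander: jar 72 mm wide, 90 mm tall, behind the rail.
Things that resemble listed ones, but are neither listed nor needed, are in the scene too. What is shaped like the done2 but green or yellow is not meant.

How it is judged:
By the outcome, as a careful person would: the job done as asked, in the order asked, and still so for the second after the job is handed in, with the robot touching nothing.
Of done0, done1, done2 only 1 to 2 are there at a start; the rules pass over those that are not, and their reading is None.
Of raw0, raw1, raw2 only 2 to 3 are there at a start; the rules pass over those that are not, and their reading is None.
At some moment in a run one of raw0, raw1, raw2 may be knocked a few centimetres aside while the robot is not near it.
Once in a run the grip may slacken for a moment while it holds something.
It also fails if it takes over 208 s, if anything falls off the work surface, if the arm or the gripper's body presses on something with over 40 N, if the wrist force passes 120 N, or if a joint passes its speed limit or range.

## Working session

There is one attempt and no reset: what is moved stays moved. The work goes in short steps, Python scripts to look and compute and a shell command to move; the robot and the scene stay as the last step left them, time stands still between calls to the robot, and variables do not carry over. Pictures are saved under pics/ and viewed, at most 14 in all, crops included, and the job is handed in when it is done.

```bash
mkdir -p pics; cat > h.py <<'E'
import numpy as np, cv2
from station import monitor, grab_frame, env, look_for, silhouettes
from scipy.spatial.transform import Rotation as R
def shot(cam,name=None):
    f=grab_frame(cam)
    if name: cv2.imwrite('pics/'+name+'.png',f['color'][:,:,::-1])
    return f
def ray(f,u,v):
    K=f['intrinsics'];d=np.array([(u-K[0][2])/K[0][0],(v-K[1][2])/K[1][1]]);s=d.copy()
    for _ in range(20): s=d/(1+f['k1']*(s@s))
    T=np.array(f['world_from_camera']);return T[:3,3],T[:3,:3]@np.array([s[0],s[1],1])
def at(f,u,v,z):
    o,d=ray(f,u,v);return o+d*(z-o[2])/d[2]
def proj(f,p):
    T=np.linalg.inv(np.array(f['world_from_camera']));c=T[:3,:3]@np.array(p)+T[:3,3];s=c[:2]/c[2]
    s=s*(1+f['k1']*(s@s));K=f['intrinsics'];return np.array([K[0][0]*s[0]+K[0][2],K[1][1]*s[1]+K[1][2]])
def state():
    s=monitor.observe();M=R.from_rotvec(s['eef_rot']).as_matrix()
    print('t',round(s['time_s'],2),'tcp',np.round(s['ee_pos'],4),'x',np.round(M[:,0],3),'y',np.round(M[:,1],3),'z',np.round(M[:,2],3),'F',np.round(s['ft_force'],1),'op',round(s['opening'],4),'g',round(s['gripper_force'],1),'q',np.round(s['q'],2))
    return s,M
def go(p,yaw=None):
    """tool-frame delta (mm) to world TCP p, and turn about tool z so the tool y gets world heading yaw (mod pi)"""
    s,M=state();d=M.T@(np.array(p)-s['ee_pos'])*1000;print('shift mm',np.round(d,1))
    if yaw is not None:
        y=M[:,1];a=np.arctan2(y[1],y[0]);t=(yaw-a+np.pi/2)%np.pi-np.pi/2;print('turn about tool z',round(-t,3))
E
python3 - <<'E'
from h import *
state();print(env.grip_depth)
for c in('top','side'):
    f=shot(c,c+'0');print(c,np.round(f['world_from_camera'],3).tolist())
    for q in('machine','felt_wheel','carrier_handle','jig_knob','jig','bin','raw0','done0','wrench','brush','compound_bar','spray_can','jar'):
        print(q,[(np.round(r['xyz'],3).tolist(),round(r['p'],2)) for r in look_for(q,c)][:5])
E
```

```text
t 0.0 tcp [ 0.201  -0.6173  0.2027] x [ 0.951  0.31  -0.   ] y [ 0.31  -0.951 -0.003] z [-0.001  0.002 -1.   ] F [ 0.6 -0.1 -0.1] op 0.0855 g 0.0 q [ 1.23  0.62 -0.01  1.42  0.01  1.1  -0.04]
0.0187
top [[-0.022, -0.998, 0.057, 0.481], [-1.0, 0.021, -0.009, -0.035], [0.008, -0.057, -0.998, 1.385], [0.0, 0.0, 0.0, 1.0]]
machine [([0.642, -0.28, 0.076], 0.56)]
felt_wheel [([0.601, -0.291, 0.194], 0.96)]
carrier_handle [([0.614, -0.124, 0.074], 0.91)]
jig_knob [([0.616, -0.139, 0.08], 0.67), ([0.615, -0.122, 0.077], 0.21)]
jig [([0.612, -0.139, 0.078], 0.8), ([0.343, 0.339, 0.005], 0.47)]
bin [([0.343, 0.339, 0.006], 0.82)]
raw0 [([0.443, -0.071, 0.021], 0.64), ([0.371, -0.259, 0.017], 0.57), ([0.613, -0.136, 0.078], 0.56)]
done0 [([0.779, -0.123, 0.019], 0.76), ([0.557, -0.197, 0.09], 0.6), ([0.665, -0.208, 0.096], 0.55), ([0.814, 0.092, 0.019], 0.53)]
wrench [([0.416, 0.134, 0.007], 0.72)]
brush [([0.54, 0.444, 0.016], 0.74)]
compound_bar [([0.289, -0.402, 0.037], 0.7)]
spray_can [([0.412, -0.443, 0.158], 0.93), ([0.637, -0.282, 0.071], 0.21)]
jar [([0.748, 0.244, 0.093], 0.81)]
side 
[... 214 characters left out ...]
7, 0.175], 0.72)]
carrier_handle [([0.616, -0.085, 0.07], 0.73)]
jig_knob [([0.611, -0.124, 0.079], 0.95)]
jig [([0.614, -0.122, 0.076], 0.8)]
bin [([0.344, 0.311, 0.008], 0.57), ([0.641, -0.168, 0.055], 0.28)]
raw0 [([0.375, -0.257, 0.01], 0.75), ([0.61, -0.124, 0.078], 0.69), ([0.445, -0.07, 0.016], 0.54)]
done0 [([0.823, 0.1, 0.018], 0.75), ([0.56, -0.189, 0.097], 0.69), ([0.773, -0.117, 0.013], 0.59), ([0.663, -0.19, 0.096], 0.58)]
wrench [([0.426, 0.13, 0.009], 0.69)]
brush [([0.56, 0.429, 0.015], 0.95)]
compound_bar [([0.292, -0.396, 0.035], 0.62)]
spray_can [([0.412, -0.438, 0.102], 0.72), ([0.372, -0.256, 0.013], 0.2)]
jar [([0.752, 0.266, 0.078], 0.72), ([0.6, -0.281, 0.173], 0.46)]
```

```bash
python3 -m jog --help 2>&1 | head -20; ls
```

```text
invalid input: not JSON, or not a number
h.py
pics
```

View pics/top0.png

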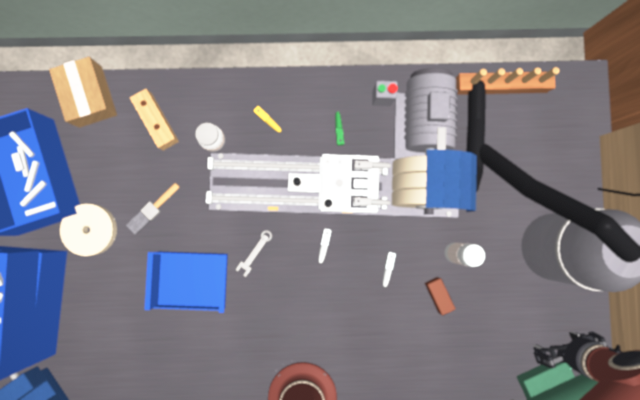

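View pics/side0.png

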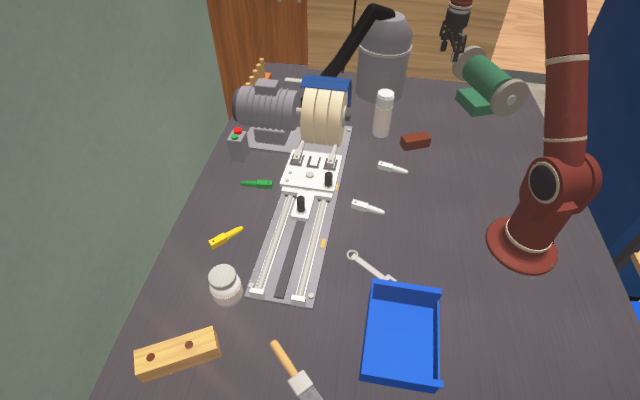

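```bash
python3 - <<'E'
from h import *
im=cv2.imread('pics/top0.png');cv2.imwrite('pics/c1.png',cv2.resize(im[140:290,195:400],None,fx=3.9,fy=3.9,interpolation=cv2.INTER_CUBIC)[:,:800])
f=shot('top')
for q,z in(('carrier_handle',.104),('jig_knob',.121)):
    for r in silhouettes(q,'top')[:2]:
        ys,xs=np.nonzero(r['mask']);print(q,r['p'],xs.mean(),ys.mean(),len(xs),xs.min(),xs.max(),ys.min(),ys.max())
g=cv2.cvtColor(im,cv2.COLOR_BGR2GRAY)
for (u,v),z in(((297,181),.104),((328,203),.121)):
    w=g[v-7:v+8,u-7:u+8];ys,xs=np.nonzero(w<50);uv=(xs.mean()+u-7,ys.mean()+v-7);print(uv,len(xs),at(f,*uv,z))
for q in('raw0',):
    for r in silhouettes(q,'top'):
        ys,xs=np.nonzero(r['mask']);
        P=np.array([at(f,a,b,.012)[:2] for a,b in zip(xs,ys)]);m=P.mean(0);U,S,V=np.linalg.svd(P-m);t=(P-m)@V[0];print(r['p'],len(xs),m,V[0],t.min(),t.max(),'mid',m+V[0]*(t.min()+t.max())/2)
E
```

```text
carrier_handle 0.58 323.6585365853659 244.99512195121952 205 319 329 230 262
carrier_handle 0.2 339.1729368932039 183.9578276699029 3296 288 378 155 212
jig_knob 0.74 347.00211416490487 183.51198026779423 2838 321 377 155 212
(np.float64(nan), np.float64(nan)) 0 [nan nan nan]
(np.float64(nan), np.float64(nan)) 0 [nan nan nan]
0.57 611 [0.76602216 0.25864911] [-0.73320693 -0.68000558] -0.04712535698812206 0.044702490787217525 mid [0.76691039 0.25947289]
0.53 171 [ 0.44256201 -0.07395281] [-0.97083809  0.23973613] -0.04145091285243847 0.049106988614614225 mid [ 0.4388456 -0.0730351]<stdin>:9: RuntimeWarning: Mean of empty slice.
  ret = ret.dtype.type(ret / rcount)
```

View pics/c1.png

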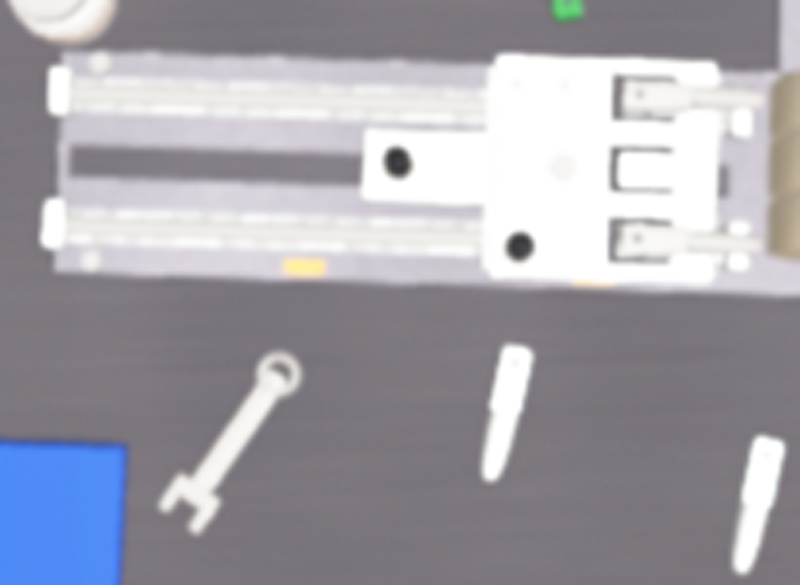

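```bash
python3 - <<'E'
from h import *
f=shot('top')
c=lambda u,v:(195+(u+.5)/3.9-.5,140+(v+.5)/3.9-.5)
def P(n,u,v,z): p=at(f,*c(u,v),z);print(n,np.round(p,4));return p
h=P('handle',398,161,.104);k=P('knob',519,246,.121);ax=P('axis',562,168,.076)
a=P('baseBL',55,272,.012);b=P('baseBR',795,295,.012);t=P('baseTL',68,50,.012);t2=P('baseTR',490,60,.012)
for p,q in((b,a),(t2,t)): d=p-q; print('edge skew deg',np.degrees(np.arctan2(d[0],-d[1])))
d=k-h; print('from knob', np.degrees(np.arctan2(d[1],d[0])-np.arctan2(-.09,-.06)))
d=ax-h; print('from axis', np.degrees(np.arctan2(d[0],-d[1])), np.linalg.norm(d[:2]))
P('r0shank',517,348,.01);P('r0nose',490,478,.01);P('r1shank',768,438,.01);P('r1nose',741,572,.01)
P('d0',640,98,.096);P('d0n',765,102,.086);P('d1',640,237,.096);P('d1n',765,245,.086)
E
```

```text
handle [ 6.202e-01 -3.000e-04  1.040e-01]
knob [ 0.5569 -0.0842  0.121 ]
axis [ 0.6157 -0.1186  0.076 ]
baseBL [0.5511 0.2636 0.012 ]
baseBR [ 0.5216 -0.2973  0.012 ]
baseTL [0.7205 0.2521 0.012 ]
baseTR [ 0.7063 -0.0697  0.012 ]
edge skew deg -3.012973844081455
edge skew deg -2.5309416610220614
from knob -3.3637094162652756
from axis -2.2133916868078796 0.11836182047324646
r0shank [ 0.486  -0.0853  0.01  ]
r0nose [ 0.3884 -0.0625  0.01  ]
r1shank [ 0.4139 -0.2737  0.01  ]
r1nose [ 0.3138 -0.2501  0.01  ]
d0 [ 0.6628 -0.1745  0.096 ]
d0n [ 0.6594 -0.2659  0.086 ]
d1 [ 0.563  -0.1718  0.096 ]
d1n [ 0.5559 -0.2627  0.086 ]
```

```bash
python3 -m jog '[[[33,-34,-7,0],[33,-34,-7,0],[33,-34,-7,0],[33,-34,-7,0],[33,-34,-7,0],[33,-34,-7,0],[33,-34,-7,0],[33,-34,-7,0],[33,-34,-7,0],[33,-34,-7,0],[33,-34,-7,0],[33,-34,-7,0]]]' 1 40; python3 - <<'E'
from h import *
go([.6205,0.001,.16],np.radians(-92.9))
E
```

```text
time_s: 2.85
ee_pos: [0.4521, -0.1057, 0.2887]
eef_rot: [3.102, 0.492, 0.002]
ft_force: [1.0, 0.1, 0.6]
opening: 0.0857
gripper_force: 0.0
t 2.85 tcp [ 0.4521 -0.1057  0.2887] x [0.951 0.309 0.001] y [ 0.309 -0.951  0.001] z [ 0.001 -0.    -1.   ] F [1.  0.1 0.6] op 0.0857 g 0.0 q [ 0.34  0.25 -0.2   1.79  0.06  1.11 -1.14]
shift mm [193.1 -49.5 128.8]
turn about tool z 0.365
```

```bash
python3 -m jog '[[[24,-6,11,0],[24,-6,11,0],[24,-6,11,0],[24,-6,11,0],[24,-6,11,0],[24,-6,11,0],[24,-6,11,0],[25,-7.5,11,0],[0,0,0,0.13],[0,0,0,0.13],[0,0,0,0.105],[0,0,0,0]]]'; python3 - <<'E'
from h import *
state();f=shot('wrist','w1')
for p in([.6205,.001,.104],[.557,-.0855,.121]): print(proj(f,p))
E
```

```text
time_s: 4.05
ee_pos: [0.6197, -0.0005, 0.1999]
eef_rot: [3.14, -0.078, 0.0]
ft_force: [-0.8, 0.6, -0.2]
opening: 0.0854
gripper_force: 0.0
t 4.05 tcp [ 6.197e-01 -5.000e-04  1.999e-01] x [ 0.999 -0.05   0.   ] y [-0.05  -0.999  0.   ] z [-0. -0. -1.] F [-0.8  0.6 -0.2] op 0.0854 g 0.0 q [ 0.03  0.57 -0.11  1.52  0.07  1.05 -1.72]
[320.4264369  192.33822753]
[420.88850164 261.52446718]
```

View pics/w1.png

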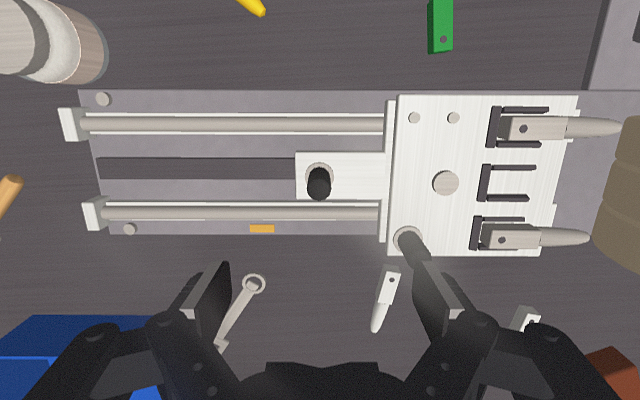

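```bash
python3 -m jog '[[[0,0,27,0],[0,0,27,0],[0,0,27,0],[0,0,27,0],[0,0,24,0]]]' ; python3 -m jog '[[[0,0,0,0],[0,0,0,0],[0,0,0,0],[0,0,0,0],[0,0,0,0],[0,0,0,0],[0,0,0,0],[0,0,0,0]]]' 0 40; python3 - <<'E'
from h import *
state()
E
```

```text
time_s: 4.6
ee_pos: [0.6194, -0.0008, 0.0668]
eef_rot: [-3.14, 0.075, 0.001]
ft_force: [-0.1, -0.3, 0.7]
opening: 0.0855
gripper_force: 0.0
time_s: 5.4
ee_pos: [0.6211, 0.0021, 0.07]
eef_rot: [-3.137, 0.076, -0.006]
ft_force: [-1.3, 3.5, 6.3]
opening: 0.0194
gripper_force: 38.9
t 5.4 tcp [0.6211 0.0021 0.07  ] x [ 0.999 -0.048  0.004] y [-0.048 -0.999 -0.003] z [ 0.004  0.003 -1.   ] F [-1.3  3.5  6.3] op 0.0194 g 38.9 q [ 0.02  0.72 -0.1   1.66  0.09  0.77 -1.74]
```

```bash
python3 -m jog '[[[0,-10,0,0],[0,-18,0,0],[0,-22,0,0],[0,-22,0,0],[0,-22,0,0],[0,-22,0,0],[0,-22,0,0],[0,-22,0,0],[0,-22,0,0],[0,-20,0,0],[0,-12,0,0],[0,-6,0,0]]]'; python3 - <<'E'
from h import *
state();f=shot('side','s2')
E
```

```text
time_s: 6.6
ee_pos: [0.6319, 0.2119, 0.07]
eef_rot: [3.129, -0.082, 0.002]
ft_force: [-3.1, -8.6, 10.0]
opening: 0.0194
gripper_force: 40.1
t 6.6 tcp [0.6319 0.2119 0.07  ] x [ 0.999 -0.053  0.001] y [-0.053 -0.999  0.011] z [ 0.001 -0.011 -1.   ] F [-3.1 -8.6 10. ] op 0.0194 g 40.1 q [-0.33  0.78 -0.06  1.51  0.07  0.86 -2.04]
```

```bash
python3 -m jog '[[[0,-2,0,0],[0,0,0,0],[0,0,0,0]]]'; python3 -m jog '[[[0,-2,0,0],[0,0,0,0],[0,0,0,0]]]'
```

```text
time_s: 6.95
ee_pos: [0.6325, 0.2208, 0.0701]
eef_rot: [-3.14, 0.079, -0.006]
ft_force: [0.2, -0.5, 5.4]
opening: 0.0193
gripper_force: 38.9
time_s: 7.25
ee_pos: [0.6325, 0.2222, 0.07]
eef_rot: [3.14, -0.079, 0.006]
ft_force: [0.4, -0.6, 5.4]
opening: 0.02
gripper_force: 39.0
```

```bash
python3 -m jog '[[[0,0,0,0],[0,0,0,0],[0,0,0,0],[0,0,0,0],[0,0,0,0],[0,0,0,0]]]' 1; python3 -m jog '[[[0,0,-30,0],[0,0,-40,0],[0,0,-40,0],[0,0,-30,0],[0,40,0,0],[0,40,0,0],[0,40,0,0],[0,30,0,0],[0,0,0,0]]]'; python3 - <<'E'
from h import *
state();f=shot('wrist','w2')
o=np.array([.6185,-.049]);t=np.radians(-2.9);M=np.array([[np.cos(t),-np.sin(t)],[np.sin(t),np.cos(t)]])
for n,p,z in(('handle',(0,.27),.104),('knob',(-.06,.18),.121),('axis',(0,.12),.076)): w=o+M@p; print(n,w,proj(f,[*w,z]))
E
```

```text
time_s: 7.85
ee_pos: [0.6308, 0.2231, 0.0678]
eef_rot: [3.141, -0.079, -0.0]
ft_force: [-0.4, 0.7, 0.3]
opening: 0.0855
gripper_force: 0.0
time_s: 8.75
ee_pos: [0.6236, 0.0651, 0.2081]
eef_rot: [3.135, -0.095, 0.0]
ft_force: [-0.1, -0.9, -0.2]
opening: 0.0851
gripper_force: 0.0
t 8.75 tcp [0.6236 0.0651 0.2081] x [ 0.998 -0.06   0.   ] y [-0.06  -0.998  0.006] z [ 0.    -0.006 -1.   ] F [-0.1 -0.9 -0.2] op 0.0851 g 0.0 q [-0.1   0.58 -0.07  1.49  0.05  1.08 -1.81]
handle [0.63216009 0.22065423] [149.84232343 191.47412023]
knob [0.56768357 0.13380506] [250.35862327 258.59321867]
axis [0.62457115 0.07084632] [315.53064052 181.97541864]
```

View pics/w2.png

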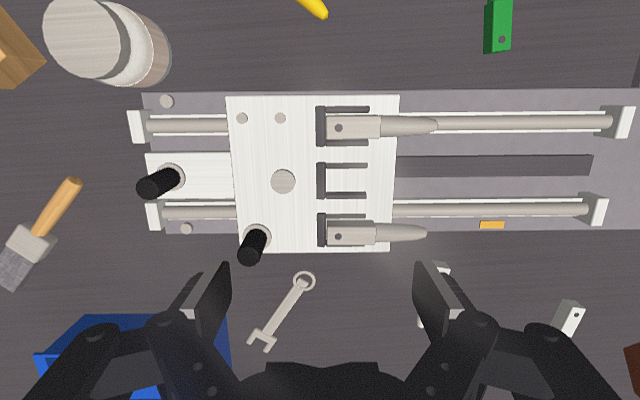

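```bash
python3 -m jog '[[[0,0,0,-0.145],[0,0,0,-0.145],[0,0,0,-0.145],[0,0,0,-0.145],[0,0,0,-0.145],[0,0,0,-0.145],[0,0,0,-0.145],[0,0,0,-0.145],[0,0,0,-0.145],[0,0,0,-0.145],[0,0,0,-0.13],[0,0,0,0]]]'; python3 - <<'E'
from h import *
go([.5677,.1338,.19],np.radians(-2.9))
E
```

```text
time_s: 10.0
ee_pos: [0.6232, 0.0754, 0.2079]
eef_rot: [-2.263, -2.177, -0.002]
ft_force: [0.4, 0.2, -1.0]
opening: 0.0852
gripper_force: 0.0
t 10.0 tcp [0.6232 0.0754 0.2079] x [0.039 0.999 0.002] y [ 0.999 -0.039 -0.   ] z [-0.     0.002 -1.   ] F [ 0.4  0.2 -1. ] op 0.0852 g 0.0 q [ 0.13  0.62 -0.5   1.48  0.31  1.12 -0.46]
shift mm [ 56.2 -57.7  18. ]
turn about tool z 0.012
```

```bash
python3 -m jog '[[[19,-19,0,0.012],[19,-19,0,0],[18,-19,0,0],[0,0,0,0],[0,0,30,0],[0,0,30,0],[0,0,30,0],[0,0,30,0],[0,0,0,0]]]'; python3 -m jog '[[[0,0,0,0],[0,0,0,0],[0,0,0,0],[0,0,0,0],[0,0,0,0],[0,0,0,0],[0,0,0,0]]]' 0 30;  python3 - <<'E'
from h import *
go([.5677,.1338,.088],np.radians(-2.9))
E
```

```text
time_s: 10.9
ee_pos: [0.5665, 0.1307, 0.084]
eef_rot: [-2.279, -2.157, 0.012]
ft_force: [-0.1, -1.0, 0.1]
opening: 0.0854
gripper_force: 0.0
time_s: 11.6
ee_pos: [0.5697, 0.1322, 0.0892]
eef_rot: [2.279, 2.161, 0.002]
ft_force: [-0.8, -1.1, 6.2]
opening: 0.0196
gripper_force: 29.3
t 11.6 tcp [0.5697 0.1322 0.0892] x [0.053 0.999 0.   ] y [ 0.999 -0.053  0.002] z [ 0.002  0.    -1.   ] F [-0.8 -1.1  6.2] op 0.0196 g 29.3 q [ 0.01  0.68 -0.44  1.74  0.38  0.81 -0.67]
shift mm [ 1.5 -2.1  1.2]
turn about tool z -0.003
```

```bash
python3 -m jog '[[[7.3,8.3,0,0],[6.2,9.3,0,0],[4.9,9.9,0,0],[3.6,10.5,0,0],[2.2,10.9,0,0],[0.7,11.1,0,0],[-0.7,11.1,0,0],[-2.2,10.9,0,0],[-3.6,10.5,0,0],[-4.9,9.9,0,0],[-6.2,9.3,0,0],[-7.3,8.3,0,0]]]'; python3 -m jog '[[[0,0,0,0],[0,0,0,0],[0,0,0,0]]]'; python3 - <<'E'
from h import *
go([.688,.128,.088],np.radians(-2.9))
E
```

```text
time_s: 12.8
ee_pos: [0.6843, 0.1412, 0.0894]
eef_rot: [-2.257, -2.158, -0.015]
ft_force: [-4.0, 6.7, -0.3]
opening: 0.0191
gripper_force: 34.1
time_s: 13.1
ee_pos: [0.6901, 0.135, 0.089]
eef_rot: [-2.272, -2.158, -0.021]
ft_force: [2.3, 9.2, -1.4]
opening: 0.0189
gripper_force: 36.1
t 13.1 tcp [0.6901 0.135  0.089 ] x [0.051 0.999 0.015] y [ 0.999 -0.051  0.004] z [ 0.005  0.015 -1.   ] F [ 2.3  9.2 -1.4] op 0.0189 g 36.1 q [ 0.01  0.84 -0.45  1.37  0.38  1.   -0.56]
shift mm [-7.1 -1.7  0.9]
turn about tool z -0.001
```

```bash
python3 -m jog '[[[0,0,0,0],[0,0,0,0],[0,0,0,0],[0,0,0,0],[0,0,0,0]]]' 1; python3 -m jog '[[[0,0,-30,0],[0,0,-40,0],[0,0,-50,0],[-10,-35,0,0],[-10,-45,0,0],[-10,-45,0,0],[0,0,0,0]]]';  python3 - <<'E'
from h import *
state();f=shot('wrist','w3')
o=np.array([.6200,-.0485]);t=np.radians(-2.9);M=np.array([[np.cos(t),-np.sin(t)],[np.sin(t),np.cos(t)]])
for n,p,z in(('handle',(0,.27),.104),('knob',(.06,.18),.121),('axis',(0,.12),.076),('c',(-.08,.2),.076),('c2',(-.08,.04),.076),('c3',(.08,.04),.076),('c4',(.08,.2),.076)): w=o+M@p; print(n,w,proj(f,[*w,z]))
E
```

```text
time_s: 13.6
ee_pos: [0.689, 0.125, 0.0878]
eef_rot: [2.28, 2.161, -0.001]
ft_force: [0.3, -0.3, -0.3]
opening: 0.0854
gripper_force: 0.0
time_s: 14.3
ee_pos: [0.5527, 0.1004, 0.2062]
eef_rot: [-2.273, -2.163, 0.02]
ft_force: [0.6, -0.3, 0.1]
opening: 0.0849
gripper_force: 0.0
t 14.3 tcp [0.5527 0.1004 0.2062] x [ 0.049  0.999 -0.006] y [ 0.999 -0.049 -0.012] z [-0.012 -0.006 -1.   ] F [ 0.6 -0.3  0.1] op 0.0849 g 0.0 q [ 0.11  0.52 -0.51  1.66  0.29  1.05 -0.55]
handle [0.63366009 0.22115423] [419.07847144  36.8047674 ]
knob [0.68902989 0.12823391] [487.97460258 156.58733163]
axis [0.62607115 0.07134632] [396.34824164 207.09579239]
c [0.55022104 0.15529131] [316.91400437 125.70839807]
c2 [ 0.54212617 -0.00450379] [317.28096014 275.62431258]
c3 [ 0.70192127 -0.01259866] [464.41829787 276.83072548]
c4 [0.71001614 0.14719644] [489.65009898 126.24220694]
```

View pics/w3.png

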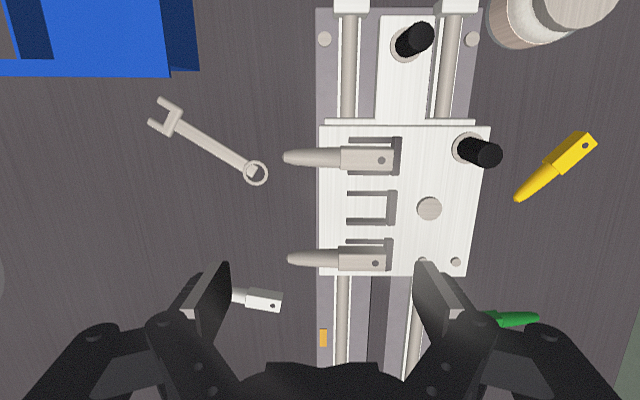

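```bash
python3 -m jog '[[[0,0,0,-0.145],[0,0,0,-0.145],[0,0,0,-0.145],[0,0,0,-0.145],[0,0,0,-0.145],[0,0,0,-0.145],[0,0,0,-0.145],[0,0,0,-0.145],[0,0,0,-0.145],[0,0,0,-0.145],[0,0,0,-0.12],[0,0,0,0]]]' 0.5; python3 - <<'E'
from h import *
go([.581,.1258,.15],np.radians(87.1))
f=shot('wrist','w4')
for p in([.518,.129],[.581,.1258],[.618,.1239]): print(proj(f,[*p,.096]))
E
```

```text
time_s: 15.55
ee_pos: [0.5643, 0.1021, 0.2079]
eef_rot: [0.088, 3.139, 0.003]
ft_force: [-0.3, 0.8, -0.5]
opening: 0.0429
gripper_force: 0.0
t 15.55 tcp [0.5643 0.1021 0.2079] x [-0.998  0.056 -0.001] y [0.056 0.998 0.002] z [ 0.001  0.002 -1.   ] F [-0.3  0.8 -0.5] op 0.0429 g 0.0 q [ 0.33  0.64 -0.93  1.63  0.55  1.15  0.78]
shift mm [-15.3  24.5  58. ]
turn about tool z -0.005
[347.71040694 134.94126855]
[346.25842245 202.54818258]
[345.47166667 238.2318877 ]
```

View pics/w4.png

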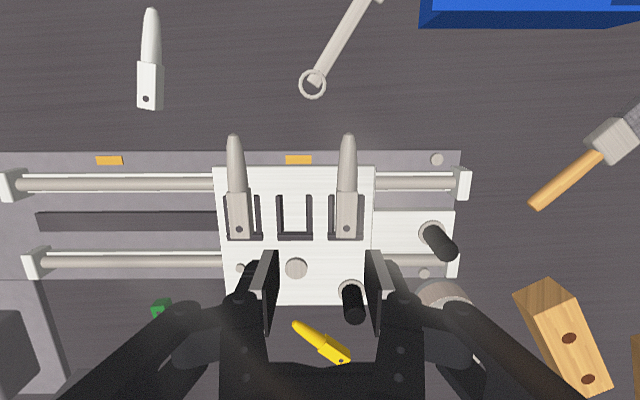

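```bash
python3 -m jog '[[[-7,12,0,-0.005],[-8,12.5,0,0],[0,0,30,0],[0,0,30,0],[0,0,30,0],[0,0,20,0],[0,0,12,0],[0,0,0,0]]]'; python3 - <<'E'
from h import *
go([.581,.1258,.085],np.radians(87.1))
E
```

```text
time_s: 16.4
ee_pos: [0.5785, 0.1264, 0.0845]
eef_rot: [-0.077, -3.138, 0.001]
ft_force: [0.2, 0.6, -0.4]
opening: 0.0424
gripper_force: 0.0
t 16.4 tcp [0.5785 0.1264 0.0845] x [-0.999  0.049  0.002] y [ 0.049  0.999 -0.001] z [-0.002 -0.001 -1.   ] F [ 0.2  0.6 -0.4] op 0.0424 g 0.0 q [ 0.22  0.8  -0.82  1.71  0.7   0.95  0.65]
shift mm [-2.6 -0.5 -0.5]
turn about tool z 0.002
```

```bash
python3 -m jog '[[[0,0,0,0],[0,0,0,0],[0,0,0,0],[0,0,0,0],[0,0,0,0]]]' 0 50; python3 -m jog '[[[0,0,-10,0],[0,0,-20,0],[0,0,-30,0],[0,0,-30,0],[0,0,0,0]]]'; python3 - <<'E'
from h import *
f=shot('top')
m=max(silhouettes('bin','top'),key=lambda r:r['p'])['mask'];ys,xs=np.nonzero(m);print('bin px',xs.min(),xs.max(),ys.min(),ys.max())
for uv in((xs.min(),ys.min()),(xs.max(),ys.min()),(xs.max(),ys.max()),(xs.min(),ys.max())): print(at(f,*uv,.075).round(3))
go([.355,.38,.15],np.radians(90))
E
```

```text
time_s: 16.9
ee_pos: [0.5791, 0.126, 0.0864]
eef_rot: [0.077, 3.14, 0.0]
ft_force: [0.5, 0.5, 0.7]
opening: -0.0001
gripper_force: 0.0
time_s: 17.4
ee_pos: [0.5813, 0.1283, 0.1813]
eef_rot: [0.076, 3.132, 0.007]
ft_force: [0.2, 0.3, -0.1]
opening: -0.0002
gripper_force: 0.0
bin px 146 226 252 312
[0.432 0.426 0.075]
[0.427 0.203 0.075]
[0.261 0.204 0.075]
[0.266 0.426 0.075]
t 17.5 tcp [0.5791 0.1262 0.1771] x [-0.999  0.049 -0.002] y [0.049 0.999 0.   ] z [ 0.002  0.    -1.   ] F [-0.4 -0.1 -1.3] op -0.0 g 0.0 q [ 0.26  0.7  -0.9   1.62  0.59  1.12  0.73]
shift mm [236.2 242.6  26.7]
turn about tool z -0.049
```

```bash
python3 - <<'E'
from h import *
f=shot('wrist');g=shot('side')
a=f['color'];b=cv2.resize(g['color'][130:280,220:400],None,fx=2.2,fy=2.2,interpolation=cv2.INTER_CUBIC)
c=np.zeros((600,800,3),np.uint8);c[:270,:640]=a[100:370];c[270:600,:396]=b[:330,:396]
cv2.imwrite('pics/w5.png',c[:,:,::-1])
E
```

```text
(no output)
```

View pics/w5.png

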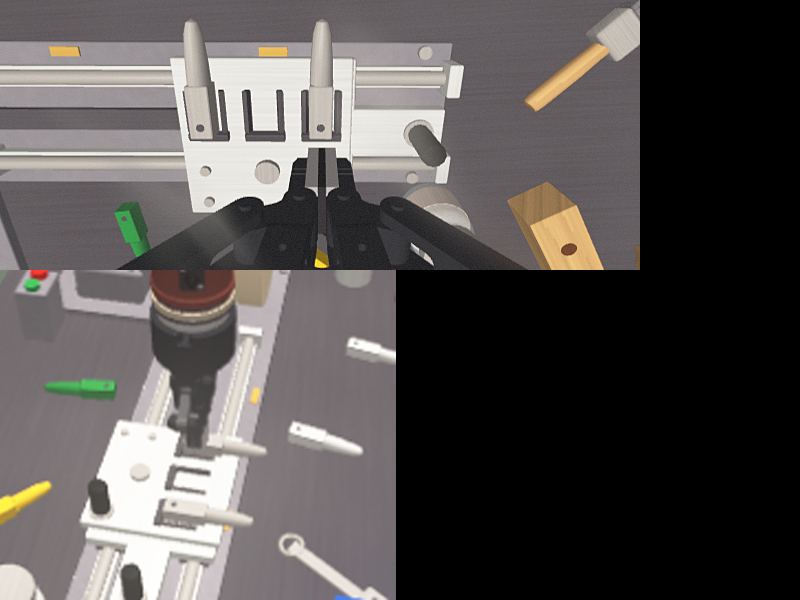

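```bash
python3 - <<'E'
from h import *
s,M=state();f=shot('wrist');p=s['ee_pos']
print('tcp',proj(f,p),'grasp',proj(f,p-M[:,2]*.0187),'cam',np.round(f['world_from_camera'],3).tolist())
for q in([.516,.129,.086],[.581,.1258,.096],[.618,.1239,.096],[.618,.1239,.076]): print(proj(f,q))
for r in look_for('done0','wrist')+look_for('done0','side'): print(r)
E
```

```text
t 17.6 tcp [0.5782 0.1253 0.1752] x [-0.999  0.049  0.002] y [ 0.049  0.999 -0.001] z [-0.002 -0.001 -1.   ] F [ 1.  -0.8 -0.5] op -0.0002 g 0.0 q [ 0.26  0.7  -0.9   1.62  0.59  1.12  0.73]
tcp [320.30871822 238.17153044] grasp [320.2416584  252.93993577] cam [[0.048, 0.949, 0.312, 0.499], [0.999, -0.046, -0.015, 0.13], [0.0, 0.312, -0.95, 0.347], [0.0, 0.0, 0.0, 1.0]]
[321.39271247 120.02306119]
[321.30432948 201.03267857]
[321.1688908  241.36601683]
[321.17962198 232.06354162]
{'xyz': [0.5715, 0.1303, 0.0961], 'p': 0.9}
{'xyz': [0.5656, 0.0262, 0.0958], 'p': 0.76}
{'xyz': [0.8285, 0.1132, 0.0114], 'p': 0.73}
{'xyz': [0.7616, -0.1231, 0.019], 'p': 0.67}
{'xyz': [0.6171, 0.078, 0.0761], 'p': 0.67}
{'xyz': [0.7745, -0.1192, 0.0159], 'p': 0.77}
{'xyz': [0.5745, 0.128, 0.0902], 'p': 0.72}
{'xyz': [0.5635, 0.0332, 0.0934], 'p': 0.69}
{'xyz': [0.8234, 0.0978, 0.0173], 'p': 0.62}
{'xyz': [0.6359, 0.1292, 0.0704], 'p': 0.22}
```

```bash
python3 -m jog '[[[-1,0,0,0],[0,0,0,0],[0,0,0,0],[0,0,30,0],[0,0,30,0],[0,0,20,0],[0,0,14,0],[0,0,0,0]]]' 0.5; python3 -m jog '[[[0,0,4,0],[0,0,0,0]]]';  python3 -m jog '[[[0,0,4,0],[0,0,0,0]]]'; python3 -m jog '[[[0,0,4,0],[0,0,0,0]]]'
```

```text
time_s: 18.55
ee_pos: [0.5787, 0.1253, 0.0801]
eef_rot: [-0.076, -3.137, 0.002]
ft_force: [-0.3, -0.8, 0.6]
opening: 0.0427
gripper_force: 0.0
time_s: 18.75
ee_pos: [0.5803, 0.1264, 0.0787]
eef_rot: [0.077, 3.139, 0.001]
ft_force: [0.3, 0.1, 0.6]
opening: 0.0425
gripper_force: 0.0
time_s: 18.95
ee_pos: [0.5799, 0.1259, 0.0741]
eef_rot: [0.077, 3.14, -0.0]
ft_force: [0.8, -0.7, -0.2]
opening: 0.0426
gripper_force: 0.0
time_s: 19.15
ee_pos: [0.5796, 0.1257, 0.0696]
eef_rot: [-0.077, -3.14, 0.001]
ft_force: [-0.3, -0.0, -0.9]
opening: 0.043
gripper_force: 0.0
```

```bash
python3 -m jog '[[[0,0,4,0],[0,0,0,0]]]';  python3 -m jog '[[[0,0,3,0],[0,0,0,0]]]'; python3 -m jog '[[[0,0,3,0],[0,0,0,0]]]'
```

```text
time_s: 19.35
ee_pos: [0.5795, 0.1257, 0.0654]
eef_rot: [-0.077, -3.14, 0.001]
ft_force: [0.2, -0.9, 0.5]
opening: 0.0425
gripper_force: 0.0
time_s: 19.55
ee_pos: [0.5795, 0.1258, 0.0625]
eef_rot: [-0.076, -3.14, 0.0]
ft_force: [0.1, 0.3, 1.1]
opening: 0.0428
gripper_force: 0.0
time_s: 19.75
ee_pos: [0.5796, 0.1258, 0.0595]
eef_rot: [-0.077, -3.14, 0.0]
ft_force: [-0.0, -0.0, -0.6]
opening: 0.0428
gripper_force: 0.0
```

```bash
python3 -m jog '[[[0,0,3,0],[0,0,0,0]]]';  python3 - <<'E'
from h import *
s,M=state();f=shot('wrist');p=s['ee_pos']
for d in(0,.0187,.03): print(d,[proj(f,p-M[:,2]*d+M[:,1]*w+M[:,0]*e).round(0).tolist() for w in(-.0214,.0214) for e in(0,.011)])
c=np.ascontiguousarray(f['color'][80:380,160:480]);cv2.imwrite('pics/w6.png',cv2.resize(c,None,fx=1.9,fy=1.9)[:,:,::-1])
E
```

```text
time_s: 19.95
ee_pos: [0.5796, 0.1258, 0.0566]
eef_rot: [-0.077, -3.14, 0.0]
ft_force: [0.5, 0.8, -0.2]
opening: 0.0428
gripper_force: 0.0
t 19.95 tcp [0.5796 0.1258 0.0566] x [-0.999  0.049  0.001] y [ 0.049  0.999 -0.   ] z [-0.001 -0.    -1.   ] F [ 0.5  0.8 -0.2] op 0.0428 g 0.0 q [ 0.21  0.83 -0.79  1.73  0.74  0.9   0.62]
0 [[284.0, 238.0], [284.0, 221.0], [356.0, 238.0], [357.0, 221.0]]
0.0187 [[281.0, 253.0], [280.0, 234.0], [360.0, 253.0], [361.0, 234.0]]
0.03 [[278.0, 263.0], [277.0, 244.0], [363.0, 264.0], [364.0, 244.0]]
```

View pics/w6.png

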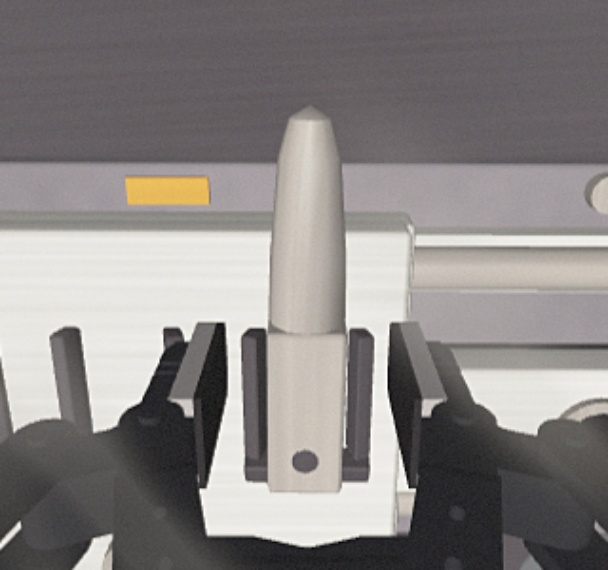

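```bash
python3 -m jog '[[[-3,0,3,0],[0,0,0,0]]]'; python3 -m jog '[[[0,0,0,0],[0,0,0,0],[0,0,0,0],[0,0,0,0],[0,0,0,0]]]' 0 50; python3 -m jog '[[[0,0,-8,0],[0,0,-15,0],[0,0,-30,0],[0,0,-30,0],[0,0,0,0]]]'
```

```text
time_s: 20.2
ee_pos: [0.5832, 0.1255, 0.0536]
eef_rot: [-0.077, -3.141, 0.0]
ft_force: [0.0, -0.4, -0.1]
opening: 0.043
gripper_force: 0.0
time_s: 20.7
ee_pos: [0.5837, 0.1267, 0.0555]
eef_rot: [0.076, 3.138, 0.002]
ft_force: [-1.3, -0.7, 4.8]
opening: 0.0188
gripper_force: 51.0
time_s: 21.2
ee_pos: [0.5854, 0.128, 0.1423]
eef_rot: [0.076, 3.132, 0.006]
ft_force: [0.3, 0.5, -1.1]
opening: 0.0187
gripper_force: 49.6
```

```bash
python3 -m jog '[[[20,19,0,0],[30,29,0,0],[35,34,0,0],[35,34,0,0],[35,34,0,0],[35,34,0,0],[28,27,0,0],[15,15,0,0],[0,0,0,0],[0,0,0,0]]]'; python3 - <<'E'
from h import *
go([.364,.365,0],np.radians(90))
f=shot('wrist');g=shot('top')
c=np.zeros((400,800,3),np.uint8);c[:,:480]=f['color'][:,80:560];c[:300,480:]=cv2.resize(g['color'][220:340,120:248],(320,300));cv2.imwrite('pics/w7.png',c[:,:,::-1])
E
```

```text
time_s: 22.2
ee_pos: [0.3613, 0.3622, 0.1368]
eef_rot: [0.076, 3.14, -0.002]
ft_force: [1.1, 0.1, -0.1]
opening: 0.0186
gripper_force: 49.6
t 22.2 tcp [0.3613 0.3622 0.1368] x [-0.999  0.048 -0.   ] y [ 0.048  0.999 -0.001] z [ 0.    -0.001 -1.   ] F [ 1.1  0.1 -0.1] op 0.0186 g 49.6 q [-0.28  0.62 -0.86  1.89  0.59  0.91  0.09]
shift mm [ -2.5   3.1 136.8]
turn about tool z -0.048
```

View pics/w7.png

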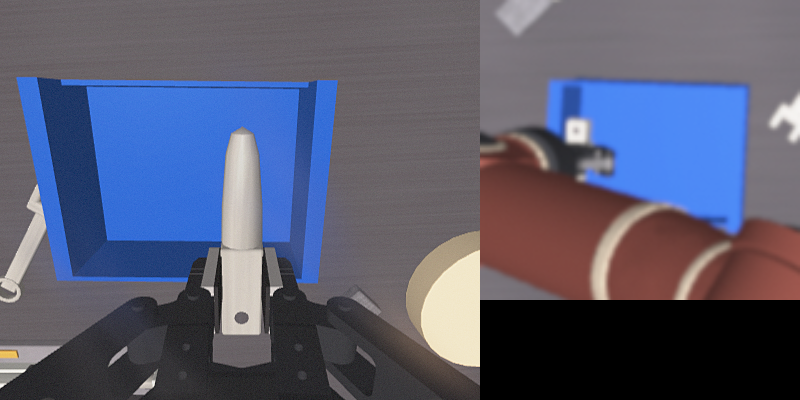

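```bash
python3 - <<'E'
from h import *
s,M=state();f=shot('wrist')
for uv,z in(((140,283),.075),((398,283),.075),((98,78),.075),((417,80),.075),((172,88),.004),((378,88),.004)): print(uv,at(f,*uv,z).round(4))
E
```

```text
t 22.3 tcp [0.3624 0.3612 0.1365] x [-0.999  0.052 -0.   ] y [ 0.052  0.999 -0.002] z [ 0.    -0.002 -1.   ] F [ 0.3 -0.7 -1.6] op 0.0189 g 49.6 q [-0.28  0.62 -0.86  1.89  0.59  0.91  0.09]
(140, 283) [0.4251 0.2042 0.075 ]
(398, 283) [0.4361 0.4233 0.075 ]
(98, 78) [0.2627 0.2129 0.075 ]
(417, 80) [0.2751 0.4323 0.075 ]
(172, 88) [0.2684 0.231  0.004 ]
(378, 88) [0.2779 0.4175 0.004 ]
```

```bash
python3 -m jog '[[[0,0,25,0],[0,0,35,0],[0,0,35,0],[0,0,25,0],[0,0,18,0],[0,0,0,0]]]'; python3 -m jog '[[[0,0,0,0],[0,0,0,0],[0,0,0,0],[0,0,0,0]]]' 0.5;  python3 -m jog '[[[0,0,-40,0],[0,0,-50,0],[0,0,-50,0],[0,-20,0,0],[0,0,0,0]]]'; python3 - <<'E'
from h import *
go([.5785,.0226,.14],np.radians(87.1))
f=shot('wrist')
for r in look_for('done0','wrist'):print(r)
E
```

```text
time_s: 22.95
ee_pos: [0.3613, 0.3602, -0.0034]
eef_rot: [-0.08, -3.138, 0.007]
ft_force: [0.5, -0.3, -0.7]
opening: 0.0188
gripper_force: 49.6
time_s: 23.35
ee_pos: [0.362, 0.3635, 0.0]
eef_rot: [0.078, 3.139, 0.003]
ft_force: [1.0, -0.6, 2.3]
opening: 0.043
gripper_force: 0.9
time_s: 23.85
ee_pos: [0.3609, 0.341, 0.1403]
eef_rot: [0.08, 3.138, -0.002]
ft_force: [-0.1, -0.1, -0.7]
opening: 0.0424
gripper_force: 0.0
t 23.85 tcp [0.3609 0.341  0.1403] x [-0.999  0.051 -0.003] y [ 0.051  0.999 -0.001] z [ 0.003 -0.001 -1.   ] F [-0.1 -0.1 -0.7] op 0.0424 g 0.0 q [-0.23  0.6  -0.87  1.92  0.59  0.9   0.11]
shift mm [-233.5 -307.     1.3]
turn about tool z -0.0
{'xyz': [0.3473, 0.364, 0.0254], 'p': 0.79}
{'xyz': [0.53, 0.0306, 0.0858], 'p': 0.42}
```

```bash
python3 -m jog '[[[-20,-26,0,0],[-26,-34,0,0],[-30,-40,0,0],[-30,-40,0,0],[-30,-40,0,0],[-30,-40,0,0],[-30,-40,0,0],[-25,-30,0,0],[-13,-17,0,0],[0,0,0,0],[0,0,0,0]]]'; python3 - <<'E'
from h import *
f=shot('wrist')
go([.579,.0222,.054],np.radians(87.1))
for r in look_for('done0','wrist'):print(r)
r=silhouettes('done0','wrist')
for q in r[:3]:
    ys,xs=np.nonzero(q['mask']);print(q['p'],len(xs),xs.mean(),ys.min(),ys.max())
print(proj(f,[.511,.026,.09]),proj(f,[.562,.0228,.096]),proj(f,[.613,.0202,.096]))
E
```

```text
time_s: 25.05
ee_pos: [0.5782, 0.0261, 0.1377]
eef_rot: [-0.075, -3.138, -0.003]
ft_force: [0.9, 0.5, 0.3]
opening: 0.0426
gripper_force: 0.0
t 25.1 tcp [0.5779 0.0271 0.1382] x [-0.999  0.046  0.002] y [0.046 0.999 0.002] z [-0.002  0.002 -1.   ] F [ 0.1  0.3 -0.4] op 0.0426 g 0.0 q [ 0.44  0.73 -0.89  1.7   0.64  1.03  0.85]
shift mm [-1.5 -5.  84.2]
turn about tool z 0.005
{'xyz': [0.7849, 0.057, 0.0153], 'p': 0.79}
{'xyz': [0.5619, 0.0245, 0.096], 'p': 0.75}
{'xyz': [0.8116, -0.1172, 0.0175], 'p': 0.6}
{'xyz': [0.6063, -0.0241, 0.0276], 'p': 0.36}
0.92 3599 316.0908585718255 117 257
0.77 394 209.0 363 395
0.59 226 358.86725663716817 348 361
[315.41153245 117.01864204] [314.59440394 192.4123446 ] [314.79958556 257.25292826]
```

Lever B is where predicted; go down and grip.

```bash
python3 -m jog '[[[-1,-4,0,0],[0,0,30,0],[0,0,30,0],[0,0,16,0],[0,0,8,0],[0,0,0,0]]]'; python3 -m jog '[[[0,0,0,0],[0,0,0,0],[0,0,0,0],[0,0,0,0],[0,0,0,0]]]' 0 50; python3 -m jog '[[[0,0,-8,0],[0,0,-15,0],[0,0,-30,0],[0,0,-30,0],[0,0,0,0]]]'; python3 - <<'E'
from h import *
go([.362,.265,.13],np.radians(87.1))
E
```

```text
time_s: 25.8
ee_pos: [0.5793, 0.0211, 0.0544]
eef_rot: [-0.076, -3.14, -0.0]
ft_force: [-0.5, 1.1, 0.0]
opening: 0.0422
gripper_force: 0.0
time_s: 26.3
ee_pos: [0.5807, 0.0215, 0.0565]
eef_rot: [0.076, 3.138, 0.001]
ft_force: [0.3, 0.4, 6.2]
opening: 0.0187
gripper_force: 49.8
time_s: 26.8
ee_pos: [0.5825, 0.0223, 0.143]
eef_rot: [0.077, 3.132, 0.004]
ft_force: [-0.4, 0.4, -1.8]
opening: 0.0185
gripper_force: 49.0
t 26.8 tcp [0.5825 0.0223 0.143 ] x [-0.999  0.049 -0.009] y [0.049 0.999 0.002] z [ 0.009  0.002 -1.   ] F [-0.4  0.4 -1.8] op 0.0185 g 49.0 q [ 0.45  0.72 -0.89  1.69  0.64  1.03  0.86]
shift mm [232.3 231.6  11.5]
turn about tool z 0.002
```

```bash
python3 -m jog '[[[20,20,0,0],[30,30,0,0],[34,34,0,0],[34,34,0,0],[34,34,0,0],[34,34,0,0],[30,30,0,0],[16,16,0,0],[0,0,0,0],[0,0,0,0]]]'; python3 -m jog '[[[0,0,25,0],[0,0,35,0],[0,0,35,0],[0,0,25,0],[0,0,20,0],[0,0,0,0]]]'; python3 -m jog '[[[0,0,0,0],[0,0,0,0],[0,0,0,0],[0,0,0,0]]]' 0.5;  python3 -m jog '[[[0,0,-40,0],[0,0,-50,0],[0,0,-50,0],[0,0,0,0]]]'; python3 - <<'E'
from h import *
f=shot('wrist')
state()
for r in look_for('done0','wrist'):print(r)
f=shot('top')
for r in silhouettes('raw0','top'):
    ys,xs=np.nonzero(r['mask']);
    P=np.array([at(f,a,b,.012)[:2] for a,b in zip(xs,ys)]);m=P.mean(0);U,S,V=np.linalg.svd(P-m);t=(P-m)@V[0];print(r['p'],len(xs),m,V[0],t.min(),t.max(),'mid',m+V[0]*(t.min()+t.max())/2)
for r in look_for('raw0','top')+look_for('raw0','side'):print(r)
E
```

```text
time_s: 27.8
ee_pos: [0.3592, 0.2634, 0.1379]
eef_rot: [0.075, 3.141, -0.002]
ft_force: [0.0, 0.5, -1.1]
opening: 0.0185
gripper_force: 49.1
time_s: 28.4
ee_pos: [0.3601, 0.2637, -0.0038]
eef_rot: [-0.08, -3.139, -0.0]
ft_force: [-0.2, 1.5, -1.1]
opening: 0.0179
gripper_force: 58.1
time_s: 28.8
ee_pos: [0.3622, 0.271, 0.0007]
eef_rot: [0.074, 3.135, 0.023]
ft_force: [1.3, 8.7, 7.2]
opening: 0.0428
gripper_force: 3.0
time_s: 29.2
ee_pos: [0.3626, 0.2659, 0.1439]
eef_rot: [0.081, 3.131, 0.011]
ft_force: [0.5, 0.2, -0.4]
opening: 0.0424
gripper_force: 0.0
t 29.25 tcp [0.3616 0.2639 0.1413] x [-0.999  0.052 -0.006] y [0.052 0.999 0.003] z [ 0.006  0.003 -1.   ] F [-0.3 -0.4 -0.1] op 0.0428 g 0.0 q [-0.06  0.53 -0.91  2.05  0.58  0.83  0.21]
{'xyz': [0.3509, 0.3632, 0.0265], 'p': 0.93}
{'xyz': [0.3419, 0.2648, 0.0243], 'p': 0.7}
{'xyz': [0.5474, 0.1364, 0.073], 'p': 0.28}
{'xyz': [0.4049, -0.0511, 0.0187], 'p': 0.27}
0.76 226 [ 0.39945106 -0.05843771] [-0.97838955  0.20677015] -0.04587771495285803 0.049458758432444835 mid [ 0.39769924 -0.05806748]
0.5 218 [ 0.36902136 -0.26160153] [-0.96704064  0.25462206] -0.04371416641990464 0.052929904487744595 mid [ 0.36456537 -0.26042826]
{'xyz': [0.4005, -0.0564, 0.0228], 'p': 0.69}
{'xyz': [0.3716, -0.2592, 0.0191], 'p': 0.65}
{'xyz': [0.3725, -0.2579, 0.0145], 'p': 0.7}
{'xyz': [0.4444, -0.0692, 0.015], 'p': 0.63}
{'xyz': [0.4107, -0.4332, 0.1028], 'p': 0.56}
```

```bash
python3 -m jog '[[[-25,-30,0,0],[-33,-40,0,0],[-33,-40,0,0],[-33,-45,0,0],[10,-38,0,0],[18,-40,0,0.08],[18,-40,0,0.08],[12,-36,0,0],[8,-16,0,0],[0,0,0,0],[0,0,0,0]]]' ; cat >> h.py <<'E'
def lever(f,q='raw0',cam='wrist',ztop=.02,cl=None):
    """lever pose from silhouette: principal axis at mid-height, returns candidates"""
    for r in silhouettes(q,cam):
        ys,xs=np.nonzero(r['mask'])
        P=np.array([at(f,a,b,ztop)[:2] for a,b in zip(xs,ys)]);m=P.mean(0);V=np.linalg.svd(P-m,full_matrices=False)[2][0]
        V=V*np.sign(-V[0]);t=(P-m)@V
        print('p',round(r['p'],2),'n',len(xs),'mean',m.round(4),'dir deg',round(np.degrees(np.arctan2(V[1],V[0])),1),'ends',(m+V*t.min()).round(4),(m+V*t.max()).round(4),'L',round(np.ptp(t),3))
E
python3 - <<'E'
from h import *
f=shot('wrist','w8')
go([.4224,-.063,.1],np.radians(78))
lever(f,ztop=.016)
E
```

```text
time_s: 30.6
ee_pos: [0.3851, -0.0494, 0.1375]
eef_rot: [-0.328, -3.124, -0.002]
ft_force: [0.6, 0.7, 0.4]
opening: 0.0431
gripper_force: 0.0
t 30.65 tcp [ 0.3857 -0.0488  0.1378] x [-0.979  0.206 -0.   ] y [0.206 0.979 0.001] z [ 0.     0.001 -1.   ] F [ 0.2 -0.1 -0.6] op 0.0424 g 0.0 q [ 0.75  0.47 -0.95  2.19  0.56  0.75  0.79]
shift mm [-38.9  -6.4  37.8]
turn about tool z 0.002
p 0.85 n 1900 mean [ 0.399  -0.0576] dir deg 167.0 ends [ 0.4478 -0.0689] [ 0.3473 -0.0456] L 0.103
p 0.82 n 2527 mean [ 0.3694 -0.2575] dir deg 165.1 ends [ 0.4159 -0.2699] [ 0.3158 -0.2433] L 0.104
p 0.32 n 3340 mean [0.6403 0.1419] dir deg 98.1 ends [0.6581 0.0169] [0.631 0.207] L 0.192
```

View pics/w8.png

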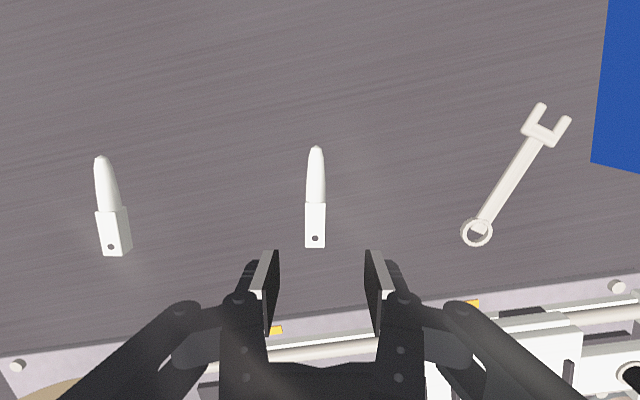

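```bash
python3 -m jog '[[[-15,-3,0,0.015],[-15,-3,0,0],[0,0,35,0],[0,0,40,0],[0,0,35,0],[0,0,25,0],[0,0,15,0],[0,0,10,0],[0,0,0,0]]]'; python3 - <<'E'
from h import *
go([.414,-.0611,-.0225],np.radians(77))
E
```

```text
time_s: 31.6
ee_pos: [0.4133, -0.0604, -0.0233]
eef_rot: [-0.345, -3.121, -0.001]
ft_force: [-1.5, 0.1, 0.2]
opening: 0.0424
gripper_force: 0.0
t 31.6 tcp [ 0.4133 -0.0604 -0.0233] x [-0.976  0.219  0.002] y [0.219 0.976 0.   ] z [-0.002  0.001 -1.   ] F [-1.5  0.1  0.2] op 0.0424 g 0.0 q [ 0.44  0.75 -0.51  2.26  1.06  0.39  0.37]
shift mm [-0.8 -0.6 -0.8]
turn about tool z 0.006
```

```bash
python3 -m jog '[[[0,0,0,0],[0,0,0,0],[0,0,0,0],[0,0,0,0],[0,0,0,0]]]' 0 60; python3 -m jog '[[[0,0,-15,0],[0,0,-30,0],[0,0,-40,0],[0,0,-40,0],[0,0,-40,0],[0,0,-10,0],[0,0,0,0]]]'; python3 - <<'E'
from h import *
f=shot('wrist')
s,M=state()
# in-hand pose: top face of lever ~ 0.0405 above TCP z
lever(f,ztop=s['ee_pos'][2]+.0365)
E
```

```text
time_s: 32.1
ee_pos: [0.4137, -0.0617, -0.0215]
eef_rot: [0.35, 3.12, 0.001]
ft_force: [-0.2, 1.3, 4.8]
opening: 0.0185
gripper_force: 59.6
time_s: 32.8
ee_pos: [0.4135, -0.0628, 0.1538]
eef_rot: [0.353, 3.119, -0.002]
ft_force: [0.1, 0.5, -2.3]
opening: 0.0186
gripper_force: 59.0
t 32.85 tcp [ 0.4124 -0.0629  0.1525] x [-0.975  0.223  0.001] y [ 0.223  0.975 -0.001] z [-0.001 -0.001 -1.   ] F [-1.   0.1 -1.9] op 0.0181 g 59.0 q [ 0.77  0.48 -0.95  2.1   0.54  0.82  0.84]
p 0.89 n 7899 mean [ 0.3982 -0.0586] dir deg 167.0 ends [ 0.4522 -0.071 ] [ 0.347  -0.0468] L 0.108
```

```bash
python3 -m jog '[[[-9,18,0,0],[-15,28,0,0],[-18,35,0,0],[-18,35,0,0],[-18,35,0,0],[-16,31,0,0],[-13,25,0,0],[-9,14,0,-0.08],[0,0,0,-0.095],[0,0,0,0],[0,0,0,0]]]'; python3 - <<'E'
from h import *
f=shot('wrist')
go([.5778,.1266,.1],np.radians(87.1))
s,M=state();lever(f,ztop=s['ee_pos'][2]+.0375)
E
```

```text
time_s: 34.0
ee_pos: [0.574, 0.127, 0.1507]
eef_rot: [-0.079, -3.137, 0.003]
ft_force: [0.4, 0.4, -1.6]
opening: 0.0186
gripper_force: 59.0
t 34.05 tcp [0.5743 0.1269 0.1513] x [-0.999  0.05   0.003] y [ 0.05   0.999 -0.002] z [-0.003 -0.001 -1.   ] F [-0.1 -1.  -2. ] op 0.0185 g 59.0 q [ 0.26  0.72 -0.88  1.66  0.62  1.07  0.7 ]
shift mm [-3.7 -0.1 51.3]
turn about tool z 0.0
t 34.05 tcp [0.5743 0.1269 0.1513] x [-0.999  0.05   0.003] y [ 0.05   0.999 -0.002] z [-0.003 -0.001 -1.   ] F [-0.1 -1.  -2. ] op 0.0185 g 59.0 q [ 0.26  0.72 -0.88  1.66  0.62  1.07  0.7 ]
p 0.79 n 8020 mean [0.5575 0.1285] dir deg 177.3 ends [0.6112 0.126 ] [0.5062 0.1309] L 0.105
```

```bash
python3 -m jog '[[[-3.5,0,25,0],[0,0,30,0],[0,0,20,0],[0,0,10,0],[0,0,5,0],[0,0,0,0]]]'; python3 -m jog '[[[0,0,3,0],[0,0,2,0],[0,0,0,0]]]'
```

```text
time_s: 34.7
ee_pos: [0.5788, 0.1275, 0.063]
eef_rot: [0.077, 3.141, 0.0]
ft_force: [-0.3, 0.3, -1.0]
opening: 0.0185
gripper_force: 59.0
time_s: 35.0
ee_pos: [0.5789, 0.1275, 0.0583]
eef_rot: [0.077, 3.14, 0.0]
ft_force: [-0.6, -0.0, -2.3]
opening: 0.0183
gripper_force: 59.0
```

```bash
python3 -m jog '[[[0,-0.7,2,0],[0,0,2,0],[0,0,0,0]]]'; python3 -m jog '[[[-2,0,0,0],[-2,0,0,0],[0,0,0,0]]]'; python3 -m jog '[[[-2,0,0,0],[-2,0,0,0],[0,0,0,0]]]'
```

```text
time_s: 35.3
ee_pos: [0.5792, 0.127, 0.0553]
eef_rot: [0.077, 3.139, -0.0]
ft_force: [-0.6, -1.7, 4.8]
opening: 0.0183
gripper_force: 62.9
time_s: 35.6
ee_pos: [0.5795, 0.1272, 0.0552]
eef_rot: [-0.075, -3.136, 0.002]
ft_force: [-8.1, -1.0, 10.4]
opening: 0.0185
gripper_force: 65.7
time_s: 35.9
ee_pos: [0.5825, 0.1275, 0.0552]
eef_rot: [-0.074, -3.134, 0.002]
ft_force: [-7.9, -1.4, 10.8]
opening: 0.0184
gripper_force: 66.2
```

```bash
python3 -m jog '[[[-1,0,-1.5,0],[-2,0,0,0],[0,0,0,0]]]'; python3 -m jog '[[[-2,0,0,0],[-1,0,0,0],[0,0,0,0]]]'
```

```text
time_s: 36.2
ee_pos: [0.5849, 0.1273, 0.0556]
eef_rot: [-0.074, -3.132, 0.002]
ft_force: [-9.9, -0.1, 6.2]
opening: 0.0181
gripper_force: 61.1
time_s: 36.5
ee_pos: [0.5851, 0.1274, 0.0555]
eef_rot: [-0.072, -3.127, 0.004]
ft_force: [-15.1, 0.5, 9.8]
opening: 0.0184
gripper_force: 61.4
```

```bash
python3 -m jog '[[[3,0,0,0],[0,0,0,0],[0,0,0,0],[0,0,0,0],[0,0,0,0]]]' 0.5; python3 -m jog '[[[0,0,-15,0],[0,0,-25,0],[0,0,-40,0],[0,0,-20,0],[0,0,0,0]]]'; python3 - <<'E'
from h import *
f=shot('wrist','w9')
state()
lever(f,ztop=.0935);a=.6272;
print([proj(f,p).round(1).tolist() for p in([.516,.1291,.086],[.618,.124,.096])])
lever(f,ztop=.016)
E
```

```text
time_s: 37.0
ee_pos: [0.5903, 0.1261, 0.0554]
eef_rot: [0.078, 3.14, 0.0]
ft_force: [0.2, -0.3, 0.2]
opening: 0.0422
gripper_force: 0.0
time_s: 37.5
ee_pos: [0.5919, 0.1281, 0.1603]
eef_rot: [0.076, 3.133, 0.006]
ft_force: [1.2, 0.9, -0.0]
opening: 0.0429
gripper_force: 0.0
t 37.55 tcp [0.5907 0.127  0.1579] x [-0.999  0.049 -0.004] y [0.049 0.999 0.002] z [ 0.004  0.001 -1.   ] F [-0.   0.7 -0.5] op 0.0425 g 0.0 q [ 0.25  0.73 -0.88  1.61  0.62  1.1   0.72]
p 0.68 n 3134 mean [0.5686 0.1285] dir deg 177.9 ends [0.6191 0.1267] [0.5162 0.1304] L 0.103
p 0.41 n 31593 mean [0.6111 0.0964] dir deg -100.5 ends [0.6374 0.2384] [ 0.5927 -0.0026] L 0.245
p 0.27 n 1605 mean [0.4711 0.115 ] dir deg 141.6 ends [0.4904 0.0997] [0.4498 0.1319] L 0.052
[[316.4, 101.6], [316.7, 233.3]]
p 0.68 n 3134 mean [0.5876 0.1274] dir deg 177.9 ends [0.6545 0.125 ] [0.518 0.13 ] L 0.137
p 0.41 n 31593 mean [0.6438 0.0848] dir deg -100.5 ends [0.6787 0.2731] [ 0.6195 -0.0465] L 0.325
p 0.27 n 1605 mean [0.4582 0.1095] dir deg 141.6 ends [0.4838 0.0893] [0.43   0.1319] L 0.069
```

View pics/w9.png

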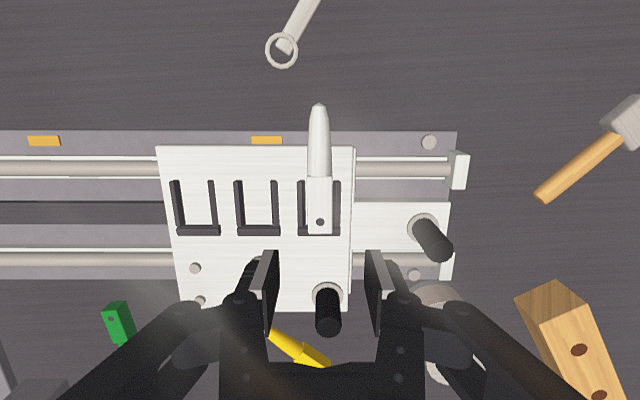

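```bash
python3 -m jog '[[[12,-25,0,0],[18,-38,0,0],[20,-44,0,0],[20,-44,0,0],[20,-44,0,0],[20,-44,0,0],[20,-44,0,0],[20,-44,0,0],[18,-38,0,0.1],[14,-26,5,0.11],[0,0,0,0],[0,0,0,0]]]' ; python3 - <<'E'
from h import *
f=shot('wrist')
s,M=state()
lever(f,ztop=.016)
for r in look_for('raw0','wrist')[:3]: print(r)
E
```

```text
time_s: 38.85
ee_pos: [0.3855, -0.2537, 0.1496]
eef_rot: [-0.406, -3.114, -0.002]
ft_force: [0.5, -0.1, 0.3]
opening: 0.0424
gripper_force: 0.0
t 38.9 tcp [ 0.3864 -0.2528  0.15  ] x [-0.967  0.254  0.001] y [0.254 0.967 0.002] z [-0.     0.002 -1.   ] F [0.2 0.5 0.3] op 0.043 g 0.0 q [ 1.17  0.56 -0.95  2.    0.59  0.89  1.22]
p 0.83 n 1943 mean [ 0.3662 -0.2595] dir deg 165.9 ends [ 0.4143 -0.2716] [ 0.3145 -0.2466] L 0.103
{'xyz': [0.3652, -0.263, 0.0216], 'p': 0.75}
```

```bash
python3 -m jog '[[[1.5,-6,0,-0.01],[1.5,-5.5,0,0],[0,0,35,0],[0,0,40,0],[0,0,35,0],[0,0,30,0],[0,0,20,0],[0,0,12,0],[0,0,0,0]]]'; python3 - <<'E'
from h import *
go([.3807,-.2632,-.0225],np.radians(75.9))
E
```

```text
time_s: 39.9
ee_pos: [0.3798, -0.2638, -0.023]
eef_rot: [-0.388, -3.115, -0.002]
ft_force: [-1.4, 0.7, -0.1]
opening: 0.0429
gripper_force: 0.0
t 39.9 tcp [ 0.3798 -0.2638 -0.023 ] x [-0.969  0.246  0.003] y [0.246 0.969 0.001] z [-0.003  0.001 -1.   ] F [-1.4  0.7 -0.1] op 0.0429 g 0.0 q [ 0.96  0.8  -0.62  2.14  0.99  0.52  0.9 ]
shift mm [-0.7  0.8 -0.5]
turn about tool z -0.002
```

```bash
python3 -m jog '[[[0,0,0,0],[0,0,0,0],[0,0,0,0],[0,0,0,0],[0,0,0,0]]]' 0 60; python3 -m jog '[[[0,0,-15,0],[0,0,-30,0],[0,0,-40,0],[0,0,-40,0],[0,0,-40,0],[0,0,-10,0],[0,0,0,0]]]'; python3 -m jog '[[[-6,22,0,0],[-9,32,0,0],[-11,40,0,0],[-12,42,0,0],[-12,42,0,0],[-12,42,0,0],[-12,42,0,0],[-11,40,0,0],[-10,35,0,0],[-8,28,0,-0.09],[-2,12,0,-0.105],[0,0,0,0]]]';  python3 - <<'E'
from h import *
f=shot('wrist')
go([.576,.075,.1],np.radians(87.1))
s,M=state();lever(f,ztop=s['ee_pos'][2]+.0375)
E
```

```text
time_s: 40.4
ee_pos: [0.3812, -0.2644, -0.0207]
eef_rot: [0.39, 3.116, -0.001]
ft_force: [-0.2, 0.3, 6.5]
opening: 0.0182
gripper_force: 60.5
time_s: 41.1
ee_pos: [0.3811, -0.2648, 0.1546]
eef_rot: [0.391, 3.115, -0.003]
ft_force: [0.1, 0.1, -1.7]
opening: 0.0179
gripper_force: 59.7
time_s: 42.3
ee_pos: [0.5729, 0.0782, 0.1509]
eef_rot: [-0.078, -3.136, -0.002]
ft_force: [0.7, -0.3, -1.0]
opening: 0.0185
gripper_force: 59.7
t 42.35 tcp [0.5727 0.076  0.151 ] x [-0.999  0.054  0.004] y [ 0.054  0.999 -0.001] z [-0.004 -0.001 -1.   ] F [-0.4 -0.7 -1.6] op 0.0184 g 59.7 q [ 0.35  0.71 -0.9   1.69  0.62  1.06  0.77]
shift mm [-3.5 -0.8 51. ]
turn about tool z -0.003
t 42.35 tcp [0.5727 0.076  0.151 ] x [-0.999  0.054  0.004] y [ 0.054  0.999 -0.001] z [-0.004 -0.001 -1.   ] F [-0.4 -0.7 -1.6] op 0.0184 g 59.7 q [ 0.35  0.71 -0.9   1.69  0.62  1.06  0.77]
p 0.94 n 7705 mean [0.5554 0.0796] dir deg 177.4 ends [0.6086 0.0771] [0.5043 0.0819] L 0.104
```

```bash
python3 -m jog '[[[-3.5,-0.5,25,0],[0,0,30,0],[0,0,20,0],[0,0,10,0],[0,0,5,0],[0,0,0,0]]]'; python3 -m jog '[[[0,0,3,0],[0,0,2,0],[0,0,0,0]]]'
```

```text
time_s: 43.0
ee_pos: [0.5775, 0.0744, 0.0633]
eef_rot: [-0.087, -3.14, 0.001]
ft_force: [0.2, 1.5, -0.4]
opening: 0.018
gripper_force: 59.7
time_s: 43.3
ee_pos: [0.5778, 0.0751, 0.0588]
eef_rot: [0.085, 3.14, 0.0]
ft_force: [-0.3, -0.3, -0.7]
opening: 0.0184
gripper_force: 59.7
```

```bash
python3 -m jog '[[[0,0,2,0.005],[0,0,1.5,0],[0,0,0,0]]]'; python3 -m jog '[[[-2,0,0,0],[-2,0,0,0],[0,0,0,0]]]'; python3 -m jog '[[[-2,0,0,0],[-2,0,0,0],[0,0,0,0]]]'
```

```text
time_s: 43.6
ee_pos: [0.5778, 0.0752, 0.0555]
eef_rot: [0.092, 3.14, -0.0]
ft_force: [-0.8, 0.5, 1.9]
opening: 0.0186
gripper_force: 61.7
time_s: 43.9
ee_pos: [0.5793, 0.0753, 0.0554]
eef_rot: [-0.091, -3.136, 0.001]
ft_force: [-6.4, -0.5, 7.2]
opening: 0.0184
gripper_force: 63.6
time_s: 44.2
ee_pos: [0.5821, 0.0754, 0.0554]
eef_rot: [-0.09, -3.134, 0.002]
ft_force: [-7.1, -1.0, 8.1]
opening: 0.0183
gripper_force: 63.7
```

```bash
python3 -m jog '[[[-1,0,-1,-0.01],[-2,0,0,0],[0,0,0,0]]]'; python3 -m jog '[[[-2,0,0,0],[-1,0,0,0],[0,0,0,0]]]'
```

```text
time_s: 44.5
ee_pos: [0.5822, 0.0751, 0.0556]
eef_rot: [-0.074, -3.128, 0.004]
ft_force: [-11.7, -0.3, 7.9]
opening: 0.0178
gripper_force: 61.6
time_s: 44.8
ee_pos: [0.5821, 0.0751, 0.0556]
eef_rot: [-0.072, -3.123, 0.006]
ft_force: [-16.5, -0.3, 12.0]
opening: 0.0181
gripper_force: 61.9
```

Firm against the stop. Release and check.

```bash
python3 -m jog '[[[3,0,0,0],[0,0,0,0],[0,0,0,0],[0,0,0,0],[0,0,0,0]]]' 0.4; python3 -m jog '[[[0,0,-15,0],[0,0,-25,0],[0,0,-40,0],[0,0,-30,0],[0,0,0,0],[0,0,0,0]]]'; python3 - <<'E'
from h import *
f=shot('wrist','w10')
state()
lever(f,ztop=.0935)
ax=np.array([.6275,.0715]);t=np.radians(-2.9);M=np.array([[np.cos(t),-np.sin(t)],[np.sin(t),np.cos(t)]])
for y in(.052,0): print([proj(f,[*(ax+M@p[:2]),p[2]]).round(1).tolist() for p in([-.114,y,.086],[-.012,y,.096],[-.012,y-.01,.096],[-.012,y+.01,.096])])
f=shot('top'); lever(f,cam='top',ztop=.016)
E
```

```text
time_s: 45.3
ee_pos: [0.5891, 0.0744, 0.0559]
eef_rot: [0.078, 3.14, 0.0]
ft_force: [-0.5, 0.4, -0.0]
opening: 0.0341
gripper_force: 0.0
time_s: 45.9
ee_pos: [0.589, 0.0746, 0.1673]
eef_rot: [0.077, 3.138, 0.0]
ft_force: [0.4, -0.3, -0.2]
opening: 0.0341
gripper_force: 0.0
t 45.95 tcp [0.5883 0.0741 0.166 ] x [-0.999  0.049  0.   ] y [ 0.049  0.999 -0.001] z [-0.    -0.001 -1.   ] F [-0.3  0.5 -0.6] op 0.0343 g 0.0 q [ 0.35  0.71 -0.9   1.63  0.61  1.11  0.81]
p 0.88 n 2885 mean [0.5664 0.0768] dir deg 177.4 ends [0.6161 0.0745] [0.5138 0.0792] L 0.102
[[387.2, 102.9], [381.2, 230.8], [369.2, 230.8], [393.1, 230.8]]
[[319.1, 102.7], [319.0, 230.7], [307.0, 230.7], [331.0, 230.7]]
```

View pics/w10.png

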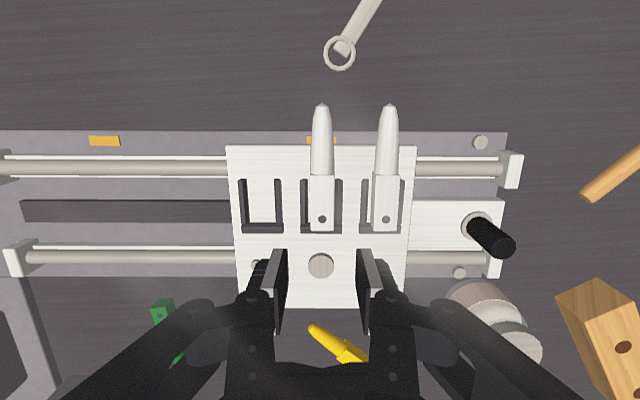

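```bash
python3 -m jog '[[[0,0,0,0.145],[0,0,0,0.145],[0,0,0,0.145],[0,0,0,0.145],[0,0,0,0.145],[0,0,0,0.145],[0,0,0,0.145],[0,0,0,0.145],[0,0,0,0.145],[0,0,0,0.145],[0,0,0,0.12],[0,0,0,0]]]' 0.6; python3 - <<'E'
from h import *
go([.6904,.1284,.066],np.radians(-2.9))
E
```

```text
time_s: 47.3
ee_pos: [0.588, 0.0746, 0.1651]
eef_rot: [-2.273, -2.168, 0.003]
ft_force: [0.1, -0.4, 0.3]
opening: 0.0515
gripper_force: 0.0
t 47.3 tcp [0.588  0.0746 0.1651] x [ 0.047  0.999 -0.001] y [ 0.999 -0.047 -0.002] z [-0.002 -0.001 -1.   ] F [ 0.1 -0.4  0.3] op 0.0515 g 0.0 q [ 0.13  0.61 -0.48  1.64  0.32  0.98 -0.51]
shift mm [ 58.6 100.   98.8]
turn about tool z 0.003
```

```bash
python3 -m jog '[[[12,20,0,0.003],[18,32,0,0],[18,30,0,0],[10.5,18,0,0],[0,0,0,0],[0,0,30,0],[0,0,35,0],[0,0,24,0],[0,0,10,0],[0,0,0,0]]]'; python3 -m jog '[[[0,0,0,0],[0,0,0,0],[0,0,0,0],[0,0,0,0],[0,0,0,0],[0,0,0,0]]]' 0 40
```

```text
time_s: 48.3
ee_pos: [0.6897, 0.1268, 0.0652]
eef_rot: [-2.275, -2.164, 0.006]
ft_force: [0.3, -0.2, 0.0]
opening: 0.0509
gripper_force: 0.0
time_s: 48.9
ee_pos: [0.6897, 0.1283, 0.0692]
eef_rot: [-2.275, -2.164, 0.003]
ft_force: [-4.8, -1.3, 4.0]
opening: 0.0206
gripper_force: 39.3
```

```bash
python3 -m jog '[[[7.3,-8.3,0,0],[6.2,-9.3,0,0],[4.9,-9.9,0,0],[3.6,-10.5,0,0],[2.2,-10.9,0,0],[0.7,-11.1,0,0],[-0.7,-11.1,0,0],[-2.2,-10.9,0,0],[-3.6,-10.5,0,0],[-4.9,-9.9,0,0],[-6.2,-9.3,0,0],[-7.3,-8.3,0,0]]]'; python3 -m jog '[[[0,0,0,0],[0,0,0,0],[0,0,0,0]]]'
```

```text
time_s: 50.1
ee_pos: [0.5712, 0.1495, 0.0693]
eef_rot: [-2.257, -2.168, -0.029]
ft_force: [-3.8, 12.4, 0.3]
opening: 0.0166
gripper_force: 37.1
time_s: 50.4
ee_pos: [0.5713, 0.1367, 0.0687]
eef_rot: [-2.274, -2.167, -0.005]
ft_force: [2.0, -0.8, -0.1]
opening: 0.0037
gripper_force: 0.0
```

```bash
python3 -m jog '[[[0,0,-20,0],[0,0,-40,0],[0,0,-50,0],[-30,-10,0,0],[-40,-10,0,0],[-30,0,0,0],[0,0,0,0]]]'; python3 - <<'E'
from h import *
f=shot('wrist')
state();ax=np.array([.6275,.0715]);t=np.radians(-2.9);M=np.array([[np.cos(t),-np.sin(t)],[np.sin(t),np.cos(t)]])
for a in(90,85,80,70): 
    A=np.radians(a);Q=np.array([[np.cos(A),-np.sin(A)],[np.sin(A),np.cos(A)]])
    print(a,[proj(f,[*(ax+M@Q@p[:2]),p[2]]).round(1).tolist() for p in([.06,.06,.121],[-.114,0,.086],[-.114,.052,.086],[.08,.08,.076],[-.08,.08,.076])])
cv2.imwrite('pics/w11.png',f['color'][:,:,::-1])
E
```

```text
time_s: 51.1
ee_pos: [0.5472, 0.0274, 0.1776]
eef_rot: [2.284, 2.149, -0.004]
ft_force: [-0.2, 0.4, 0.8]
opening: -0.0001
gripper_force: 0.0
t 51.15 tcp [0.5474 0.0312 0.1777] x [ 0.057  0.998 -0.002] y [ 0.998 -0.057  0.003] z [ 0.002 -0.002 -1.   ] F [-1.3 -0.   0.6] op 0.0 g 0.0 q [ 0.23  0.53 -0.5   1.75  0.3   0.94 -0.45]
90 [[346.2, 52.7], [404.5, 260.6], [349.0, 261.2], [316.2, 31.9], [318.7, 223.7]]
85 [[354.7, 44.2], [393.9, 260.3], [338.6, 256.5], [325.6, 22.1], [311.4, 216.5]]
80 [[363.9, 36.4], [383.5, 259.2], [328.7, 251.0], [335.8, 13.1], [304.7, 208.7]]
70 [[384.3, 23.3], [363.1, 254.5], [310.2, 237.5], [358.7, -2.1], [293.3, 190.9]]
```

View pics/w11.png

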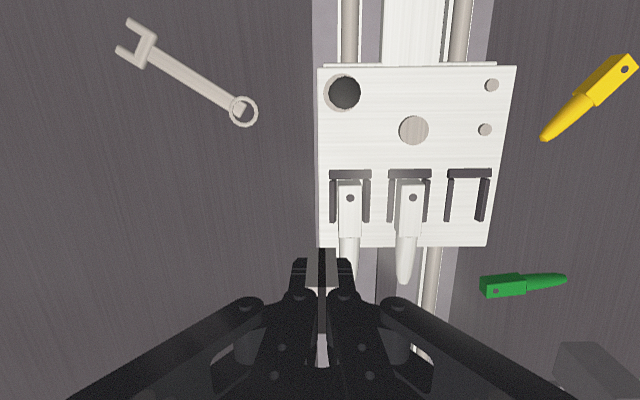

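```bash
python3 - <<'E'
from h import *
f=shot('wrist')
ax=np.array([.6275,.0715]);t=np.radians(-2.9);M=np.array([[np.cos(t),-np.sin(t)],[np.sin(t),np.cos(t)]])
P=[at(f,u,v,.076)[:2] for u,v in((318,67),(515,66),(487,247),(318,247))]
for p in P: print((M.T@(p-ax)).round(4))
print('centre',np.mean(P,0), M.T@(np.mean(P,0)-ax)); d=(M.T@(np.mean(P,0)-ax))[1]
h=ax+M@[0,.15+d];print('handle',h)
go([*(h+M@[0,-.036]),.15])
E
```

```text
[-0.0793  0.0592]
[0.0781 0.059 ]
[ 0.0812 -0.1011]
[-0.0807 -0.0999]
centre [0.62627931 0.05084514] [-0.00017414 -0.02069016]
handle [0.63404216 0.20064424]
t 51.2 tcp [0.5473 0.0339 0.1778] x [ 0.054  0.999 -0.   ] y [ 0.999 -0.054  0.003] z [ 0.003 -0.    -1.   ] F [0.3 1.2 0.7] op 0.0001 g 0.0 q [ 0.22  0.53 -0.5   1.75  0.3   0.94 -0.45]
shift mm [135.1  77.7  28. ]
```

```bash
python3 -m jog '[[[17,10,0,0],[30,17,0,0],[35,20,0,0],[30,18,0,0],[17,10,0,0],[6,3,0,0],[0,0,0,0],[0,0,30,0],[0,0,40,0],[0,0,35,0],[0,0,27,0],[0,0,0,0]]]' 0; python3 -m jog '[[[5,0,0,0],[7,0,0,0],[7,0,0,0],[7,0,0,0],[5,0,0,0],[0,0,0,0],[0,0,0,0]]]'
```

```text
time_s: 52.4
ee_pos: [0.6277, 0.1626, 0.0409]
eef_rot: [-2.277, -2.161, 0.015]
ft_force: [-0.3, -1.1, 0.0]
opening: -0.0
gripper_force: 0.0
time_s: 53.1
ee_pos: [0.6335, 0.1851, 0.0469]
eef_rot: [2.275, 2.149, -0.022]
ft_force: [-4.2, -17.6, 11.6]
opening: -0.0001
gripper_force: 8.5
```

```bash
python3 -m jog '[[[0,0,0,0],[0,0,0,0],[0,0,0,0]]]'; python3 - <<'E'
from h import *
f=shot('wrist');f2=shot('side')
for r in look_for('carrier_handle','side')[:2]+look_for('carrier_handle','wrist')[:2]:print(r)
m=silhouettes('carrier_handle','wrist')
for r in m[:2]:
    ys,xs=np.nonzero(r['mask']);print(r['p'],len(xs),xs.min(),xs.max(),ys.min(),ys.max())
print(proj(f,[.6334,.2006,.104]),proj(f,[.6344,.2207,.104]))
E
```

```text
time_s: 53.4
ee_pos: [0.6335, 0.1851, 0.0469]
eef_rot: [2.275, 2.149, -0.022]
ft_force: [-4.7, -16.9, 11.0]
opening: 0.0001
gripper_force: 8.4
{'xyz': [0.5983, 0.1288, 0.0712], 'p': 0.65}
{'xyz': [0.6328, 0.2062, 0.057], 'p': 0.85}
0.72 13017 200 441 157 366
[317.64379509 267.94144974] [317.10666872 222.59898014]
```

```bash
python3 - <<'E'
from h import *
f=shot('wrist');g=cv2.cvtColor(f['color'],cv2.COLOR_RGB2GRAY)
for v in range(100,330,8): print(v,' '.join('%3d'%g[v,u] for u in range(256,400,8)))
print([proj(f,p).round(0).tolist() for p in ([.6334,.2006,.104],[.6334,.2006,.054],[.6344,.2207,.104],[.6344,.2207,.054])])
s,M=state();print([proj(f,s['ee_pos']-M[:,2]*d+M[:,0]*e).round(0).tolist() for d in(.028,) for e in(.011,-.011)])
E
```

```text
100 132 110 105 106 108 106 102 110 110 111 111 112 110 107 106 133 160 165
108 164 118 164 162 163 163 161 166 161 162 162 161 163 161 167 141 238 241
116 203 117 171 165 166 166 163 164 167 169 166 167 161 163 168 147 242 243
124 225 167 168 161 163 166 113 111 110 117 120 170 169 167 164 167 243 242
132 118 164 165 170 167 167 112 112 112 113 122 167 167 168 167 173 217 139
140 107 166 167 165 167 164 111 112 114 116 121 167 171 174 170 175 255 155
148 152 168 167 165 167 168 112 110 114 115 119 169 174 173 172 171 248 166
156 241 171 167 167 167 168 110 105 110 115 119 174 170 177 173 178 243 168
164 255 170 167 171 169 173 170 181 171 181 177 185 183 190 179 177 240 177
172 248 164 163 246 244 244 243 244 243 243 242 242 240 239 181 181 239 181
180 245 173 166 246 244 244 243 244 244 243 242 242 239 240 180 179 239 183
188 244 169 167 246 244 245 133 219 218 217 171 242 241 241 177 180 239 188
196 242 171 172 245 244 200 226  75  82  77 218 250 242 241 181 180 241 191
204 245 174 168 245 244 222  54  70  78  83  84 217 242 241 173 182 242 192
212 250 181 170 244 245 220  44  50 
[... 695 characters left out ...]
  40  38 230 168 248 174 213
292 160  53  44 245  25  39  35  35  69 186  27  41  30 238  47  51 178 222
300  36 135 133 188  42  41  36  36  66  35  37  46  33  42 129 131  35  40
308  35  43  35  37  39  44  39  36  64  49  32  39  43  43  43  38  40  52
316  52  34  40  40  42  38  40  38  71  52  34  38  37  39  41  39  54  39
324  48  39  41  40  39  41  35  47  66  56  29  44  37  36  36  39  47  53
[[318.0, 268.0], [319.0, 220.0], [317.0, 223.0], [318.0, 186.0]]
t 53.7 tcp [0.6335 0.185  0.0469] x [ 0.057  0.998 -0.019] y [ 0.998 -0.057 -0.001] z [-0.002 -0.018 -1.   ] F [ -4.3 -16.4   9.5] op -0.0002 g 8.4 q [-0.1   0.83 -0.4   1.53  0.41  0.87 -0.72]
[[320.0, 244.0], [320.0, 282.0]]
```

```bash
python3 -m jog '[[[-12,0,0,0],[-8,0,0,0],[0,0,-40,0],[0,0,-50,0],[0,0,-40,0],[-40,-10,0,0],[-40,-20,0,0],[-20,-20,0,0],[0,0,0,0],[0,0,0,0]]]'; python3 - <<'E'
from h import *
s,M_=state()
f=shot('wrist');g=cv2.cvtColor(f['color'],cv2.COLOR_RGB2GRAY)
n,lab,st,c=cv2.connectedComponentsWithStats(((g<95)).astype(np.uint8))
for i in range(1,n):
    if st[i,4]>150: print(st[i],c[i].round(1))
ax=np.array([.6275,.0715]);t=np.radians(-2.9);M=np.array([[np.cos(t),-np.sin(t)],[np.sin(t),np.cos(t)]])
for d in(0,-.01,-.02): print(d,[proj(f,[*(ax+M@p[:2]),p[2]]).round(1).tolist() for p in([0,.15+d,.104],[0,.15+d,.054],[-.06,.06+d,.121],[-.06,.06+d,.076],[.08,.08+d,.076])])
np.save('w12.npy',f['color'])
E
```

```text
time_s: 54.7
ee_pos: [0.5772, 0.0813, 0.1759]
eef_rot: [-2.276, -2.165, -0.005]
ft_force: [0.2, 0.9, -0.1]
opening: -0.0001
gripper_force: 0.0
t 54.7 tcp [0.5772 0.0813 0.1759] x [0.05  0.999 0.003] y [ 0.999 -0.05   0.002] z [ 0.002  0.002 -1.   ] F [ 0.2  0.9 -0.1] op -0.0001 g 0.0 q [ 0.13  0.58 -0.5   1.65  0.32  0.99 -0.52]
[     0      0    640    400 162354] [302.1 224.6]
[268   0  17  36 246] [277.2  16.2]
[ 369    8   41   43 1192] [389.1  29.4]
[293 138  30  35 810] [307.9 155.4]
[438 220  16  36 214] [446.4 234.2]
0 [[396.2, 0.7], [382.3, 18.5], [307.5, 139.0], [309.6, 132.5], [478.9, 108.1]]
-0.01 [[395.1, 17.5], [381.6, 32.0], [307.7, 153.1], [309.7, 144.4], [477.0, 120.5]]
-0.02 [[394.0, 33.8], [380.9, 45.3], [307.9, 166.8], [309.9, 156.0], [475.2, 132.7]]
```

```bash
python3 -m jog '[[[5,10,0,0.145],[0,0,0,0.145],[0,0,0,0.145],[0,0,0,0.145],[0,0,0,0.145],[0,0,0,0.145],[0,0,0,0.145],[0,0,0,0.145],[0,0,0,0.145],[0,0,0,0.145],[0,0,0,0.12],[0,0,0,0]]]' 0.6 40; python3 - <<'E'
from h import *
go([.6344,.2068,.048],np.radians(-92.9))
E
```

```text
time_s: 55.95
ee_pos: [0.5877, 0.0873, 0.1749]
eef_rot: [-3.139, 0.072, -0.002]
ft_force: [0.2, -0.2, 0.1]
opening: 0.0514
gripper_force: 0.0
t 55.95 tcp [0.5877 0.0873 0.1749] x [ 0.999 -0.046  0.001] y [-0.046 -0.999 -0.002] z [ 0.001  0.002 -1.   ] F [ 0.2 -0.2  0.1] op 0.0514 g 0.0 q [-0.14  0.56 -0.06  1.63  0.04  0.95 -1.84]
shift mm [  41.  -121.4  127.1]
turn about tool z 0.005
```

```bash
python3 -m jog '[[[8,-22,0,0.005],[12,-35,0,0],[12,-35,0,0],[7,-21,0,0],[2,-8,0,0],[0,0,0,0],[0,0,35,0],[0,0,40,0],[0,0,30,0],[0,0,22,0],[0,0,0,0]]]'; python3 -m jog '[[[0,0,0,0],[0,0,0,0],[0,0,0,0],[0,0,0,0],[0,0,0,0],[0,0,0,0]]]' 0 40; python3 -m jog '[[[0,-4,0,0],[0,-4,0,0],[0,0,0,0]]]'
```

```text
time_s: 57.05
ee_pos: [0.6317, 0.1993, 0.0444]
eef_rot: [3.136, -0.089, -0.012]
ft_force: [-1.3, -0.0, 0.2]
opening: 0.0513
gripper_force: 0.0
time_s: 57.65
ee_pos: [0.6359, 0.2033, 0.0502]
eef_rot: [-3.139, 0.087, -0.006]
ft_force: [0.3, 0.1, 6.2]
opening: 0.0206
gripper_force: 39.9
time_s: 57.95
ee_pos: [0.636, 0.2067, 0.0502]
eef_rot: [3.135, -0.089, 0.003]
ft_force: [-3.0, -5.1, 9.0]
opening: 0.0207
gripper_force: 40.3
```

```bash
python3 -m jog '[[[0,-4,0,0],[0,-4,0,0],[0,0,0,0]]]'; python3 -m jog '[[[0,-3,0,0],[0,-2,0,0],[0,0,0,0]]]'
```

```text
time_s: 58.25
ee_pos: [0.6359, 0.2068, 0.0501]
eef_rot: [3.124, -0.095, -0.002]
ft_force: [-5.5, -13.6, 12.8]
opening: 0.021
gripper_force: 41.6
time_s: 58.55
ee_pos: [0.6359, 0.2067, 0.0499]
eef_rot: [3.117, -0.1, -0.006]
ft_force: [-6.8, -19.6, 14.7]
opening: 0.0207
gripper_force: 42.9
```

```bash
python3 -m jog '[[[0,8,0,0],[0,6,0,0],[0,0,0,0],[0,0,0,0],[0,0,0,0],[0,0,0,0]]]' 0.6; python3 -m jog '[[[0,0,-40,0],[0,0,-50,0],[0,0,-40,0],[-40,0,0,0],[-45,0,0,0],[-45,0,0,0],[-30,0,0,0],[0,0,0,0],[0,0,0,0]]]'; python3 - <<'E'
from h import *
state()
F={c:shot(c) for c in('top','side','wrist')}
for c in F: np.save('b_'+c,F[c]['color'])
import pickle;pickle.dump(F,open('F.pkl','wb'))
for q in('wrench','jar','brush','compound_bar','carrier_handle','jig_knob','raw0','done0','jig','bin'):
    print(q,[(c,np.round(r['xyz'],3).tolist(),round(r['p'],2)) for c in F for r in look_for(q,c)[:3]])
E
```

```text
time_s: 59.15
ee_pos: [0.6347, 0.2109, 0.0478]
eef_rot: [-3.14, 0.084, 0.0]
ft_force: [-0.3, 0.0, -0.2]
opening: 0.051
gripper_force: 0.0
time_s: 60.05
ee_pos: [0.4754, 0.2192, 0.1785]
eef_rot: [-3.14, 0.084, -0.002]
ft_force: [0.9, 0.1, -0.2]
opening: 0.0515
gripper_force: 0.0
t 60.05 tcp [0.4754 0.2192 0.1785] x [ 0.999 -0.054  0.001] y [-0.054 -0.999 -0.001] z [ 0.002  0.001 -1.   ] F [ 0.9  0.1 -0.2] op 0.0515 g 0.0 q [-0.43  0.45 -0.07  1.82  0.04  0.87 -2.14]
wrench [('top', [0.418, 0.136, 0.007], 0.91), ('side', [0.415, 0.137, 0.01], 0.74), ('side', [0.618, 0.018, 0.091], 0.65), ('wrist', [0.429, 0.127, 0.006], 0.77)]
jar [('top', [0.749, 0.243, 0.089], 0.59), ('top', [0.645, -0.278, 0.074], 0.44), ('side', [0.749, 0.266, 0.081], 0.95), ('side', [0.357, 0.272, 0.024], 0.45)]
brush [('top', [0.542, 0.443, 0.017], 0.68), ('side', [0.557, 0.436, 0.018], 0.72), ('side', [0.289, -0.393, 0.034], 0.27), ('wrist', [0.556, 0.43, 0.018], 0.59)]
compound_bar [('top', [0.286, -0.402, 0.04], 0.74), ('top', [0.644, -0.282, 0.073], 0.19), ('side', [0.287, -0.392, 0.032], 0.6)]
carrier_handle
[... 639 characters left out ...]
73), ('top', [0.643, -0.28, 0.073], 0.7), ('top', [0.376, 0.258, 0.026], 0.52), ('side', [0.354, 0.275, 0.022], 0.88), ('side', [0.823, 0.1, 0.019], 0.87), ('side', [0.354, 0.364, 0.027], 0.86), ('wrist', [0.37, 0.362, 0.026], 0.68), ('wrist', [0.352, 0.264, 0.024], 0.6), ('wrist', [0.586, 0.072, 0.078], 0.56)]
jig [('top', [0.629, 0.066, 0.079], 0.89), ('top', [0.416, 0.14, 0.008], 0.51), ('top', [0.645, -0.28, 0.075], 0.43), ('side', [0.631, 0.079, 0.075], 0.68), ('side', [0.612, -0.274, 0.169], 0.21), ('wrist', [0.583, 0.075, 0.078], 0.75)]
bin [('top', [0.342, 0.4, 0.047], 0.8), ('top', [0.57, -0.0, 0.097], 0.72), ('side', [0.34, 0.31, 0.008], 0.98), ('wrist', [0.38, 0.303, 0.03], 0.88)]
```

```bash
python3 - <<'E'
from h import *
import pickle;F=pickle.load(open('F.pkl','rb'))
ax=np.array([.6275,.0715]);t=np.radians(-2.9);M=np.array([[np.cos(t),-np.sin(t)],[np.sin(t),np.cos(t)]])
for c in('side','top'):
    f=F[c];g=cv2.cvtColor(f['color'],cv2.COLOR_RGB2GRAY)
    for d in(0,-.01,-.02): print(c,d,[proj(f,[*(ax+M@p[:2]),p[2]]).round(1).tolist() for p in([0,.15+d,.104],[0,.15+d,.054],[-.06,.06+d,.121],[-.06,.06+d,.076])])
    n,lab,st,cc=cv2.connectedComponentsWithStats((g<80).astype(np.uint8))
    lo,hi=((220,340),(120,300)) if c=='side' else ((190,340),(150,260))
    for i in range(1,n):
        if lo[0]<cc[i][0]<lo[1] and hi[0]<cc[i][1]<hi[1] and st[i,4]>8: print(st[i],cc[i].round(1))
# yellow/green/blue things near the carrier in side view: print colour map
f=F['side'];im=f['color']
o=proj(f,[*(ax+M@[0,.2]),.03]);print('look px',o)
hsv=cv2.cvtColor(im,cv2.COLOR_RGB2HSV)
u0,v0=int(o[0])-60,int(o[1])-70
for v in range(v0,v0+110,5): print(v,' '.join('%3d%s'%(im[v,u].mean(),'*' if hsv[v,u,1]>100 else ' ') for u in range(u0,u0+125,5)))
print(u0)
E
```

```text
side 0 [[278.7, 266.7], [280.4, 278.3], [312.5, 235.1], [312.6, 246.3]]
side -0.01 [[279.9, 263.0], [281.4, 274.7], [313.3, 231.8], [313.4, 243.1]]
side -0.02 [[281.0, 259.4], [282.5, 271.2], [314.1, 228.6], [314.2, 239.9]]
[310 234   7   9  50] [313.4 238.2]
[278 264   8  12  76] [281.8 269.5]
top 0 [[216.5, 177.2], [220.0, 179.2], [247.4, 199.4], [249.6, 200.5]]
top -0.01 [[220.1, 177.3], [223.5, 179.3], [251.1, 199.5], [253.1, 200.6]]
top -0.02 [[223.7, 177.4], [227.0, 179.4], [254.8, 199.6], [256.7, 200.7]]
[221 176   7   6  29] [224.  178.8]
[252 199   6   5  23] [254.5 200.6]
[187 214  18  25 186] [195.8 225.7]
look px [275.72555255 302.05560974]
232 115  115  133  190* 175* 119  121  122  123  169  252  251  251  251  252  245  238  252  252   80   90  252  184  127  126 
237 186* 190* 182* 128* 119  117  120  121  121  251  241  252  252  252  252  252  251  251  252   78   77  252  196  127  124 
242 189* 123* 122* 117  118  119  120  121  122  148  180  164  226  247  252  252  252  252  252  173   77  241  193  124  122 
247 122* 114  117  118  117  119  119  120  123  143
[... 1702 characters left out ...]
  120  117  117  118  120  119  121  118  118  118 
317 118  122  124  123  123  120  119  118  119  118  116  116  117  116  116  119  118  116  117  118  120  117  118  118  117 
322 117  119  121  123  123  122  120  119  118  117  116  115  116  116  118  116  118  118  117  117  119  119  117  118  117 
327 116  118  117  121  121  122  121  119  118  117  117  115  115  117  114  115  116  118  118  117  116  117  116  117  116 
332 134* 115  115  117  119  122  121  119  119  116  116  115  114  116  114  113  116  114  116  116  116  116  115  117  116 
337 143* 112  115  115  116  121  120  121  119  117  115  115  112  112  115  113  113  114  117  116  116  116  114  116  115 
215
```

```bash
python3 - <<'E'
from h import *
import pickle;F=pickle.load(open('F.pkl','rb'))
for c in('top','side'):
    a=cv2.imread(f'pics/{c}0.png')[:,:,::-1];b=F[c]['color'];f=F[c]
    d=(np.abs(a.astype(int)-b).max(2)>35).astype(np.uint8);d=cv2.morphologyEx(d,cv2.MORPH_CLOSE,np.ones((3,3)))
    n,lab,st,cc=cv2.connectedComponentsWithStats(d)
    print(c)
    for i in np.argsort(-st[1:,4])[:16]+1:
        x,y,w,h,A=st[i]; 
        if A>12: print(st[i],'ctr world z.02',at(f,*cc[i],.02)[:2].round(3),'now',b[lab==i].mean(0).astype(int),'was',a[lab==i].mean(0).astype(int))
E
```

```text
top
[  144   209   116   191 10452] ctr world z.02 [0.269 0.301] now [126  80  74] was [107 120 157]
[ 216  151  164   62 5085] ctr world z.02 [ 0.629 -0.02 ] now [215 212 215] was [214 211 215]
[ 534  332  106   68 3782] ctr world z.02 [ 0.077 -0.852] now [112 113 107] was [72 54 53]
[382 251  15  37 293] ctr world z.02 [ 0.369 -0.262] now [124 118 125] was [233 234 234]
[318 228  14  36 290] ctr world z.02 [ 0.442 -0.075] now [125 119 126] was [234 234 234]
side
[  258     0   288   286 22225] ctr world z.02 [ 0.422 -0.456] now [134 105  99] was [147 135 128]
[ 528    0   81  212 4814] ctr world z.02 [-0.368 -0.649] now [89 58 54] was [94 72 71]
[377 350  48  17 500] ctr world z.02 [0.353 0.364] now [195 193 197] was [ 65 126 235]
[380 309  45  16 441] ctr world z.02 [0.35  0.268] now [188 187 193] was [ 65 126 234]
[568 214  10   7  23] ctr world z.02 [-0.177 -0.112] now [87 50 46] was [106  97 101]
[519 194   3   6  14] ctr world z.02 [-0.03  -0.175] now [110 100 103] was [80 53 50]
```

```bash
python3 -m jog '[[[30,5,0,0],[45,5,0,0],[45,4,0,0],[30,3,0,0],[10,0,0,0],[0,0,0,0],[0,0,35,0],[0,0,40,0],[0,0,26,0],[0,0,10,0],[0,0,0,0]]]'; python3 -m jog '[[[0,0,0,0],[0,0,0,0],[0,0,0,0],[0,0,0,0],[0,0,0,0],[0,0,0,0]]]' 0 40; python3 -m jog '[[[0,4,0,0],[0,4,0,0],[0,0,0,0]]]'
```

```text
time_s: 62.8
ee_pos: [0.6323, 0.193, 0.0658]
eef_rot: [3.14, -0.085, -0.005]
ft_force: [0.2, -0.3, 0.6]
opening: 0.051
gripper_force: 0.0
time_s: 63.4
ee_pos: [0.6347, 0.1932, 0.0695]
eef_rot: [-3.139, 0.087, -0.004]
ft_force: [-3.1, 0.9, 6.0]
opening: 0.0196
gripper_force: 38.9
time_s: 63.7
ee_pos: [0.6342, 0.1841, 0.0695]
eef_rot: [3.14, -0.088, 0.003]
ft_force: [-2.6, -0.7, 6.4]
opening: 0.0196
gripper_force: 39.1
```

```bash
python3 -m jog '[[[0,-8,0,0],[0,-8,0,0],[0,-6,0,0],[0,0,0,0]]]'; python3 -m jog '[[[0,-8,0,0],[0,-8,0,0],[0,0,0,0],[0,0,0,0]]]'
```

```text
time_s: 64.1
ee_pos: [0.6354, 0.2066, 0.0695]
eef_rot: [3.14, -0.086, 0.003]
ft_force: [-3.2, -0.5, 6.3]
opening: 0.0197
gripper_force: 39.3
time_s: 64.5
ee_pos: [0.6353, 0.2071, 0.0693]
eef_rot: [3.118, -0.098, -0.006]
ft_force: [-7.3, -16.6, 12.9]
opening: 0.0194
gripper_force: 40.2
```

```bash
python3 - <<'E'
from h import *
s,Mt=state();f=shot('wrist');T=np.eye(4);T[:3,:3]=Mt;T[:3,3]=s['ee_pos']
C=np.linalg.inv(T)@np.array(f['world_from_camera'])
def fr(p,x,y,z):
    A=np.eye(4);A[:3,:3]=np.array([x,y,z]).T;A[:3,3]=p;g=dict(f);g['world_from_camera']=A@C;return g
w3=fr([.5527,.1004,.2062],[.049,.999,-.006],[.999,-.049,-.012],[-.012,-.006,-1])
w11=fr([.5474,.0312,.1777],[.057,.998,-.002],[.998,-.057,.003],[.002,-.002,-1])
w2=fr([.6236,.0651,.2081],[.998,-.06,0],[-.06,-.998,.006],[0,-.006,-1])
for n,a,b,z in(('ring',(257,173),(243,110),.006),('yellow nose',(517,199),(544,138),.01),('yellow hole',(586,147),(625,70),.02),('green base',(540,318),(566,279),.01)): print(n,at(w3,*a,z).round(4),at(w11,*b,z).round(4))
print('ring w2',at(w2,305,281,.006))
h=silhouettes('wrench','wrist')
E
```

```text
t 64.5 tcp [0.6353 0.2071 0.0693] x [ 0.998 -0.063 -0.003] y [-0.062 -0.998  0.022] z [-0.005 -0.021 -1.   ] F [ -7.3 -16.6  12.9] op 0.0194 g 40.2 q [-0.34  0.79 -0.03  1.49  0.05  0.88 -2.03]
ring [0.4715 0.0965 0.006 ] [0.4691 0.1031 0.006 ]
yellow nose [0.7849 0.051  0.01  ] [0.7851 0.0569 0.01  ]
yellow hole [0.8459 0.1128 0.02  ] [0.8455 0.1197 0.02  ]
green base [ 0.842  -0.1253  0.01  ] [ 0.8406 -0.1183  0.01  ]
ring w2 [0.46847819 0.09620261 0.006     ]
```

```bash
python3 - <<'E'
from h import *
f=shot('wrist');im=f['color'];hsv=cv2.cvtColor(im,cv2.COLOR_RGB2HSV);g=cv2.cvtColor(im,cv2.COLOR_RGB2GRAY)
print('     '+' '.join('%3d '%u for u in range(0,640,16)))
for v in range(0,330,12): print('%3d: '%v+' '.join('%3d%s'%(g[v,u],'*' if hsv[v,u,1]>90 else ' ') for u in range(0,640,16)))
ax=np.array([.6275,.0715]);t=np.radians(-2.9);M=np.array([[np.cos(t),-np.sin(t)],[np.sin(t),np.cos(t)]])
P=lambda x,y,z:proj(f,[*(ax+M@[x,y]),z]).round(0).tolist()
print('base corners',P(-.085,.19,.012),P(.085,.19,.012)); 
for d in(0,-.015): print('handle foot/top',P(0,.15+d,.054),P(0,.15+d,.104),'plate corners',P(.08,.08+d,.076),P(-.08,.08+d,.076),'knob',P(-.06,.06+d,.121))
E
```

```text
0   16   32   48   64   80   96  112  128  144  160  176  192  208  224  240  256  272  288  304  320  336  352  368  384  400  416  432  448  464  480  496  512  528  544  560  576  592  608  624 
  0: 160*  94* 106* 113*  88   91   86   90  184  181  182  183  186  187  188  191  194  216   92   92   93   92   88   91   93   90   91   92   91   85   87   91   87   89   89   88   89   93   89   90 
 12: 183* 117* 107* 107*  86   88   90   89  184  187  188  188  187  189  189  195  198  225  198   95   89   93   93   89   87   89   91   88   94   90   90   88   92   89   91   92   91   90   90   92 
 24: 182* 188* 109* 105* 109*  93   90   93  152  177  185  185  180  189  182  189  192  210  162   98   93   91   90   87   89   87   90   87   92   92   92   92   88   87   89   91   93   91   93   88 
 36: 172* 165* 120* 106* 107* 121*  87   95   89  180  185  182  183  183  188  193  114  210  147   93   95   89   84   92   86   82   88   81   86   87   92   85   94   94   89   92   91   92   90   90 
 48: 176* 107* 116* 116* 109* 116*  92   93   95   93  180  179  180  181  185  19
[... 4397 characters left out ...]
 224  231   90   67   85   92 
312:  93   88  181  182  168  106   92   89   92   89   93   89   47   57   44   22*  40   29   34   93   92   95   28   29   37   33   52   82  100  117  228  230  229  222  228  225   88  113  116  112 
324:  94  122  179  183  182  176   92   88   86   87   88   43   52   47   59   42   22   30   36   93   93   92   35   30   30   19   48   56   85   99  156  218  230  231  228  226   83  104  115  113 
base corners [258.0, 304.0] [240.0, 92.0]
handle foot/top [300.0, 231.0] [295.0, 272.0] plate corners [433.0, 99.0] [408.0, 354.0] knob [476.0, 391.0]
handle foot/top [323.0, 231.0] [326.0, 272.0] plate corners [463.0, 99.0] [431.0, 354.0] knob [505.0, 390.0]
```

```bash
python3 -m jog '[[[0,-5,0,0],[0,-4,0,0],[0,0,0,0]]]'; python3 -m jog '[[[0,15,0,0],[0,8,0,0],[0,0,0,0],[0,0,0,0]]]'; python3 -m jog '[[[0,0,0,0],[0,0,0,0],[0,0,0,0],[0,0,0,0]]]' 0.6; python3 -m jog '[[[0,0,-40,0],[0,0,-50,0],[0,0,-20,0],[0,40,0,0],[0,40,0,0],[0,35,0,0],[0,20,0,0],[0,0,0,0],[0,0,0,0],[0,0,0,0]]]'; python3 - <<'E'
from h import *
s,_=state();f=shot('wrist');g=cv2.cvtColor(f['color'],cv2.COLOR_RGB2GRAY)
import pickle;pickle.dump(f,open('W.pkl','wb'))
e=cv2.HoughLinesP(cv2.Canny(g[:250],60,150),1,np.pi/720,40,minLineLength=60,maxLineGap=6)
for l in sorted(e[:,0].tolist(),key=lambda l:-np.hypot(l[0]-l[2],l[1]-l[3]))[:22]:
    print(l,round(np.degrees(np.arctan2(l[3]-l[1],l[2]-l[0])),2))
ax=np.array([.6275,.0715]);t=np.radians(-2.9);M=np.array([[np.cos(t),-np.sin(t)],[np.sin(t),np.cos(t)]])
P=lambda x,y,z:proj(f,[*(ax+M@[x,y]),z]).round(0).tolist()
for d in(0,-.015): print('plate corners',P(.08,.08+d,.076),P(-.08,.08+d,.076),P(.08,-.08+d,.076),P(-.08,-.08+d,.076),'knob',P(-.06,.06+d,.121),'handle',P(0,.15+d,.104),'lever',[P(x,y+d,z) for x in(-.052,0) for y,z in((-.012,.096),(-.114,.086))])
E
```

```text
time_s: 64.95
ee_pos: [0.6355, 0.2071, 0.069]
eef_rot: [3.105, -0.105, -0.012]
ft_force: [-10.0, -25.1, 16.7]
opening: 0.0196
gripper_force: 41.4
time_s: 65.35
ee_pos: [0.6356, 0.2064, 0.0692]
eef_rot: [3.138, -0.09, 0.002]
ft_force: [-3.4, -2.9, 6.9]
opening: 0.0195
gripper_force: 40.5
time_s: 65.75
ee_pos: [0.635, 0.2089, 0.0668]
eef_rot: [-3.14, 0.086, -0.0]
ft_force: [0.2, 0.6, -0.4]
opening: 0.0514
gripper_force: 0.0
time_s: 66.75
ee_pos: [0.6273, 0.0769, 0.1768]
eef_rot: [-3.138, 0.081, 0.0]
ft_force: [0.5, 0.0, 0.6]
opening: 0.0511
gripper_force: 0.0
t 66.75 tcp [0.6273 0.0769 0.1768] x [ 0.999 -0.052 -0.   ] y [-0.052 -0.999 -0.002] z [-0.     0.002 -1.   ] F [0.5 0.  0.6] op 0.0511 g 0.0 q [-0.12  0.61 -0.06  1.51  0.04  1.02 -1.81]
[140, 93, 639, 93] 0.0
[441, 138, 639, 138] 0.0
[441, 124, 639, 124] 0.0
[443, 121, 639, 121] 0.0
[443, 118, 639, 118] 0.0
[250, 99, 443, 99] 0.0
[437, 164, 625, 164] 0.0
[430, 216, 616, 216] 0.0
[431, 212, 615, 212] 0.0
[429, 231, 612, 231] 0.0
[463, 188, 625, 188] 0.0
[430, 218, 570, 218] 0.0
[250, 100, 258, 214] 85.99
[165, 245, 274, 245] 0.0
[155, 218, 258, 218] 0.0
[149, 118, 252, 118] 0.0
[157, 228, 259, 228] 0.0
[152, 140, 253, 140] 0.0
[152, 138, 253, 138] 0.0
[158, 212, 258, 212] 0.0
[539, 246, 639, 246] 0.0
[453, 140, 551, 140] 0.0
plate corners [232.0, 97.0] [246.0, 269.0] [427.0, 97.0] [410.0, 270.0] knob [256.0, 276.0] handle [145.0, 201.0] lever [[342.0, 254.0], [452.0, 249.0], [343.0, 198.0], [460.0, 194.0]]
plate corners [250.0, 97.0] [261.0, 269.0] [445.0, 97.0] [425.0, 270.0] knob [274.0, 276.0] handle [164.0, 201.0] lever [[359.0, 254.0], [469.0, 249.0], [361.0, 198.0], [477.0, 194.0]]
```

```bash
python3 - <<'E'
from h import *
f=shot('wrist');T=shot('top');S=shot('side')
for q in('raw0','done0'):
  for r in silhouettes(q,'wrist'):
    ys,xs=np.nonzero(r['mask']);print(q,round(r['p'],2),len(xs),xs.min(),xs.max(),ys.min(),ys.max())
g=cv2.cvtColor(f['color'],cv2.COLOR_RGB2GRAY);hsv=cv2.cvtColor(f['color'],cv2.COLOR_RGB2HSV)
print('     '+' '.join('%3d '%u for u in range(100,500,10)))
for v in range(84,300,8): print('%3d: '%v+' '.join('%3d%s'%(g[v,u],'*' if hsv[v,u,1]>90 else ' ') for u in range(100,500,10)))
E
```

```text
raw0 0.89 2697 358 476 182 210
raw0 0.75 2180 357 468 237 264
done0 0.78 339 185 204 378 399
done0 0.43 32047 150 443 98 287
     100  110  120  130  140  150  160  170  180  190  200  210  220  230  240  250  260  270  280  290  300  310  320  330  340  350  360  370  380  390  400  410  420  430  440  450  460  470  480  490 
 84:  97  194  175  185  139  144   93   86   91   88   92   89   89   87   86   84   87   90   89   92   90   98   97  100   93   94   93   93   91   88   83   86   89   93   85   87   93   91   94   92 
 92:  87   90   88   92   81   80   81   72   78   80   77   79   77   82   77   76   75   80   75   82   85   87   92   89   96   87   81   82   83   77   82   83   78   78   78   81   80   84   79   81 
100:  86   84   90   87  132  143  176  188  145  145  145  143  145  148  149  194  225  226  228  223  227  222  226  226  218  222  224  228  228  230  228  230  233  231  230  142  144  144  147  150 
108:  94   89   87   90   87  145  141  190  143  144  143  145  143  141  148  149  227  231  231  227  230  226  226  230  220  224  228  228  232  232  
[... 4063 characters left out ...]
  229  233  233  228  232   76  118   94  226  220  114  106  101   99   99   93   93 
276:  96   97   91   90   90   91   93   96   97   91   89   92   87   83   31   95   30   21   45   89   90   89   88   93   94   88   90   92   52  104  103   86  108  108  112  104   98   96   94   94 
284:  89   89   88   90   88   92   94   96   94   94   92   93   88   32   97   98   36   34   39   92   91   91   85   89   88   89   86   94   42   51  107   79  105  103  100  100   95   91   93   88 
292:  90   89   92   92   94   88   95   93   91   93   94   94   91   36  173   42   27   92   89   87   99   88  168   90   94   94   90   91   30   52  167   67   78   98  103   97   95   94   94   95
```

```bash
python3 - <<'E'
from h import *
import pickle
f=pickle.load(open('W.pkl','rb'))
s,Mt=state();g0=shot('wrist');T=np.eye(4);T[:3,:3]=Mt;T[:3,3]=s['ee_pos'];C=np.linalg.inv(T)@np.array(g0['world_from_camera'])
def fr(p,x,y,z):
    A=np.eye(4);A[:3,:3]=np.array([x,y,z]).T;A[:3,3]=p;g=dict(g0);g['world_from_camera']=A@C;return g
w10=fr([.5883,.0741,.166],[-.999,.049,0],[.049,.999,-.001],[0,-.001,-1])
a=cv2.imread('pics/w10.png',0);b=cv2.cvtColor(f['color'],cv2.COLOR_RGB2GRAY)
def prof(im,v,u0,u1): print(v,u0,[int(x) for x in im[v,u0:u1:2]])
for v in(145,170,205,260,270): prof(a,v,480,530)
print()
for v in(105,130,168,232,240): prof(b,v,120,176)
for n,im in(('w10',a),('now',b)):
    col=cv2.imread('pics/w10.png')[:,:,::-1] if n=='w10' else f['color']
    h=cv2.cvtColor(col,cv2.COLOR_RGB2HSV);m=((h[...,0]>12)&(h[...,0]<28)&(h[...,1]>120)&(h[...,2]>150)).astype(np.uint8)
    k,l,st,cc=cv2.connectedComponentsWithStats(m)
    for i in range(1,k):
        if st[i,4]>60: print(n,st[i],cc[i].round(1),at(w10 if n=='w10' else f,*cc[i],.012).round(4))
E
```

```text
t 67.05 tcp [0.6274 0.0748 0.1769] x [ 0.999 -0.054 -0.   ] y [-0.054 -0.999 -0.   ] z [-0.  0. -1.] F [-0.8 -0.6  0.6] op 0.0513 g 0.0 q [-0.12  0.61 -0.05  1.52  0.04  1.02 -1.81]
145 480 [184, 185, 185, 175, 145, 144, 149, 152, 147, 147, 146, 149, 151, 86, 93, 87, 93, 99, 98, 93, 93, 95, 98, 92, 90]
170 480 [190, 187, 186, 184, 187, 190, 186, 187, 189, 186, 187, 194, 144, 143, 226, 233, 228, 232, 227, 225, 237, 77, 95, 89, 92]
205 480 [233, 234, 232, 233, 233, 234, 233, 233, 232, 232, 232, 234, 190, 90, 93, 95, 87, 92, 90, 92, 91, 92, 95, 95, 89]
260 480 [191, 191, 191, 154, 145, 206, 233, 231, 238, 239, 227, 195, 93, 93, 93, 90, 95, 92, 91, 90, 96, 97, 92, 90, 90]
270 480 [137, 145, 146, 140, 200, 232, 227, 231, 225, 226, 222, 86, 91, 88, 90, 85, 91, 91, 90, 92, 92, 97, 90, 93, 93]

105 120 [95, 91, 91, 90, 91, 99, 92, 93, 92, 93, 94, 151, 147, 147, 143, 141, 144, 141, 146, 143, 170, 181, 182, 175, 181, 186, 184, 109]
130 120 [91, 91, 84, 224, 224, 223, 227, 225, 229, 223, 140, 144, 167, 182, 181, 180, 186, 183, 184, 182, 181, 181, 180, 183, 182, 181, 181, 182]
168 120 [93, 96, 88, 92, 92, 92, 88, 89, 96, 94, 90, 95, 91, 92, 88, 88, 137, 145, 87, 86, 232, 222, 221, 219, 221, 221, 222, 222]
232 120 [94, 92, 92, 92, 92, 95, 93, 94, 92, 92, 94, 94, 91, 231, 221, 223, 225, 225, 222, 146, 146, 142, 143, 138, 136, 131, 144, 143]
240 120 [91, 91, 91, 95, 90, 89, 90, 96, 92, 90, 94, 94, 91, 122, 226, 219, 228, 224, 228, 217, 140, 95, 123, 142, 144, 141, 144, 143]
w10 [ 89 136  31  10 279] [104.3 140.2] [ 0.5389 -0.1466  0.012 ]
w10 [581 146  59  57 699] [612.6 176.3] [0.6018 0.3801 0.012 ]
w10 [ 580  301   60   99 2121] [618.1 347.1] [0.8287 0.4407 0.012 ]
w10 [308 325  55  39 718] [332.9 345.2] [0.8091 0.0772 0.012 ]
now [318   0  27  16 258] [333.9   5.7] [0.788  0.0582 0.012 ]
now [  21  185   54   61 1026] [ 45.3 216.7] [0.5941 0.3958 0.012 ]
now [503 235  28   8 210] [516.7 238.5] [ 0.5401 -0.1452  0.012 ]
```

```bash
python3 - <<'E'
from h import *
import pickle
f=pickle.load(open('W.pkl','rb'))
s,Mt=state();g0=shot('wrist');T=np.eye(4);T[:3,:3]=Mt;T[:3,3]=s['ee_pos'];C=np.linalg.inv(T)@np.array(g0['world_from_camera'])
A=np.eye(4);A[:3,:3]=np.array([[-.999,.049,0],[.049,.999,-.001],[0,-.001,-1]]).T;A[:3,3]=[.5883,.0741,.166];w=dict(g0);w['world_from_camera']=A@C
print('plate edge w10',at(w,504,205,.054),'now',at(f,159.5,168,.054))
print('base end w10',at(w,505,145,.012),'now',at(f,141,105,.012),at(f,151,168,.012))
print('handle top w10 ',at(w,498,243,.104),'now',at(f,167,195,.104))
print('jig plate edges w10 corner L',at(w,226,146,.076),'R',at(w,416,146,.076))
print('now corners',at(f,250,99,.076),at(f,443,99,.076),at(f,261,250,.076))
E
```

```text
t 67.1 tcp [0.6274 0.0746 0.1769] x [ 0.999 -0.054 -0.   ] y [-0.054 -0.999 -0.   ] z [-0.  0. -1.] F [-0.3 -0.4  0.4] op 0.0513 g 0.0 q [-0.12  0.61 -0.05  1.52  0.04  1.02 -1.81]
plate edge w10 [0.61307999 0.24538488 0.054     ] now [0.65179737 0.23071863 0.054     ]
base end w10 [0.56333433 0.26261296 0.012     ] now [0.70955805 0.25829626 0.012     ] [0.64421096 0.26248791 0.012     ]
handle top w10  [0.62713449 0.21531335 0.104     ] now [0.63899142 0.20251906 0.104     ]
jig plate edges w10 corner L [ 0.54217045 -0.00323333  0.076     ] R [0.54966196 0.15327763 0.076     ]
now corners [0.70943503 0.13236604 0.076     ] [ 0.70139373 -0.02570655  0.076     ] [0.57194828 0.13857232 0.076     ]
```

```bash
python3 -m jog '[[[0,-20,0,0],[0,-32,0,0],[0,-35,0,0],[0,-28,0,0],[0,-16,0,0],[0,0,0,0],[0,0,35,0],[0,0,40,0],[0,0,30,0],[0,0,20,0],[0,0,0,0]]]'; python3 -m jog '[[[0,0,0,0],[0,0,0,0],[0,0,0,0],[0,0,0,0],[0,0,0,0],[0,0,0,0]]]' 0 40; python3 -m jog '[[[0,-3,0,0],[0,-3,0,0],[0,-3,0,0],[0,-3,0,0],[0,0,0,0]]]'
```

```text
time_s: 68.25
ee_pos: [0.6325, 0.2005, 0.0484]
eef_rot: [3.135, -0.091, -0.011]
ft_force: [-0.7, -0.1, -0.4]
opening: 0.051
gripper_force: 0.0
time_s: 68.85
ee_pos: [0.6363, 0.2048, 0.0541]
eef_rot: [-3.139, 0.087, -0.006]
ft_force: [0.4, -0.2, 7.6]
opening: 0.0207
gripper_force: 39.9
time_s: 69.35
ee_pos: [0.6363, 0.2067, 0.054]
eef_rot: [3.127, -0.094, -0.0]
ft_force: [-3.2, -12.2, 11.6]
opening: 0.0208
gripper_force: 40.8
```

```bash
python3 -m jog '[[[0,6,0,0],[0,8,0,0],[0,12,0,0],[0,16,0,0],[0,18,0,0],[0,20,0,0],[0,20,0,0],[0,20,0,0],[0,20,0,0],[0,18,0,0],[0,14,0,0],[0,10,0,0]]]'; python3 - <<'E'
from h import *
go([.6213,.0021,.054],np.radians(-92.9))
E
```

```text
time_s: 70.55
ee_pos: [0.6275, 0.0337, 0.0541]
eef_rot: [-3.14, 0.088, -0.008]
ft_force: [0.8, 1.1, 7.6]
opening: 0.0204
gripper_force: 40.0
t 70.55 tcp [0.6275 0.0337 0.0541] x [ 0.998 -0.056  0.005] y [-0.056 -0.998 -0.   ] z [ 0.005  0.    -1.   ] F [0.8 1.1 7.6] op 0.0204 g 40.0 q [-0.05  0.75 -0.07  1.65  0.07  0.75 -1.78]
shift mm [-4.4 31.9  0. ]
turn about tool z -0.006
```

```bash
python3 -m jog '[[[-1,10,0,0],[-1,8,0,0],[-1,6,0,0],[0,4,0,0],[0,0,0,0],[0,0,0,0]]]'; python3 -m jog '[[[0,2,0,0],[0,2,0,0],[0,0,0,0],[0,0,0,0]]]'
```

```text
time_s: 71.15
ee_pos: [0.6268, 0.0169, 0.0542]
eef_rot: [-3.128, 0.078, -0.021]
ft_force: [7.8, 12.1, 2.6]
opening: 0.0203
gripper_force: 40.0
time_s: 71.55
ee_pos: [0.6268, 0.0168, 0.0542]
eef_rot: [-3.124, 0.075, -0.022]
ft_force: [8.4, 16.1, 2.0]
opening: 0.0206
gripper_force: 40.3
```

```bash
python3 -m jog '[[[1,-10,0,0],[1,-16,0,0],[1,-20,0,0],[0,-20,0,0],[0,-20,0,0],[0,-20,0,0],[0,-22,0,0],[0,-25,0,0],[0,-25,0,0],[0,-25,0,0],[0,-18,0,0],[0,-3,0,0]]]'; python3 -m jog '[[[0,0,0,0],[0,0,0,0],[0,0,0,0]]]'
```

```text
time_s: 72.75
ee_pos: [0.6374, 0.2257, 0.054]
eef_rot: [3.138, -0.085, 0.005]
ft_force: [-0.8, -6.2, 11.7]
opening: 0.0207
gripper_force: 41.5
time_s: 73.05
ee_pos: [0.6374, 0.2257, 0.0541]
eef_rot: [3.14, -0.087, 0.005]
ft_force: [0.4, -0.4, 8.7]
opening: 0.0205
gripper_force: 41.2
```

```bash
python3 -m jog '[[[0,1.5,0,0],[0,1,0,0],[0,0,0,0],[0,0,0,0]]]'; python3 - <<'E'
from h import *
s,_=state();f=shot('side');f2=shot('top')
ax=np.array([.6275,.0715]);t=np.radians(-2.9);M=np.array([[np.cos(t),-np.sin(t)],[np.sin(t),np.cos(t)]])
for c,g in(('side',f),('top',f2)):
    for x in(-.052,0): print(c,'pred nose/shank',[proj(g,[*(ax+M@[x,y]),z]).round(0).tolist() for y,z in((-.114,.086),(-.012,.096))])
    for r in silhouettes('raw0',c):
        ys,xs=np.nonzero(r['mask']);print(c,round(r['p'],2),len(xs),xs.min(),xs.max(),ys.min(),ys.max())
E
```

```text
time_s: 73.45
ee_pos: [0.6373, 0.2244, 0.0541]
eef_rot: [-3.139, 0.087, -0.006]
ft_force: [0.4, 1.3, 7.5]
opening: 0.0204
gripper_force: 41.1
t 73.45 tcp [0.6373 0.2244 0.0541] x [ 0.998 -0.055  0.004] y [-0.055 -0.998 -0.001] z [ 0.004  0.001 -1.   ] F [0.4 1.3 7.5] op 0.0204 g 41.1 q [-0.35  0.81 -0.05  1.5   0.04  0.84 -2.03]
side pred nose/shank [[322.0, 193.0], [315.0, 219.0]]
side pred nose/shank [[304.0, 191.0], [295.0, 216.0]]
side 0.61 236 312 323 195 225
side 0.51 186 293 304 194 220
top pred nose/shank [[311.0, 199.0], [275.0, 198.0]]
top pred nose/shank [[312.0, 181.0], [275.0, 179.0]]
top 0.68 242 274 309 196 203
top 0.65 231 275 309 177 184
```

```bash
python3 -m jog '[[[0,8,0,0],[0,13,0,0],[-1,18,0,0],[-1,20,0,0],[0,22,0,0],[0,22,0,0],[-1,22,0,0],[0,24,0,0],[0,25,0,0],[0,25,0,0],[0,18,0,0],[0,4,0,0]]]'; python3 -m jog '[[[0,0,0,0],[0,0,0,0],[0,0,0,0]]]'
```

```text
time_s: 74.85
ee_pos: [0.626, 0.0014, 0.0541]
eef_rot: [-3.14, 0.092, -0.019]
ft_force: [6.9, 2.0, 3.1]
opening: 0.0204
gripper_force: 41.2
time_s: 75.15
ee_pos: [0.626, 0.002, 0.0541]
eef_rot: [3.139, -0.088, 0.019]
ft_force: [5.9, -2.4, 5.1]
opening: 0.0207
gripper_force: 41.3
```

Through, and at 0.002 as at the start (click). Release, clear, and check.

```bash
python3 -m jog '[[[0,0,0,0],[0,0,0,0],[0,0,0,0],[0,0,0,0],[0,0,0,0]]]' 0.6; python3 -m jog '[[[0,0,-30,0],[0,0,-45,0],[0,0,-45,0],[-15,-20,0,0],[-25,-30,0,0],[-35,-20,0,0],[-35,0,0,0],[-20,0,0,0],[0,0,0,0],[0,0,0,0],[0,0,0,0]]]'; python3 - <<'E'
from h import *
s,_=state();F={c:shot(c) for c in('wrist','side','top')}
h=np.array([.6201,.0018]);t=np.radians(-2.9);M=np.array([[np.cos(t),-np.sin(t)],[np.sin(t),np.cos(t)]]);ax=np.array([.6275,.0715])+M@[0,-.22]
for c,f in F.items():
    P=lambda x,y,z:proj(f,[*(ax+M@[x,y]),z]).round(0).tolist()
    print(c,'levers',[P(x,y,z) for x in(-.052,0) for y,z in((-.114,.086),(-.012,.096))],'corners',P(.08,.08,.076),P(-.08,.08,.076),P(-.08,-.08,.076),'handle',P(0,.15,.104),'knob',P(-.06,.06,.121))
    for r in silhouettes('raw0',c):
        ys,xs=np.nonzero(r['mask']);print('  raw',round(r['p'],2),len(xs),xs.min(),xs.max(),ys.min(),ys.max())
    g=cv2.cvtColor(f['color'],cv2.COLOR_RGB2GRAY);n,l,st,cc=cv2.connectedComponentsWithStats((g<80).astype(np.uint8))
    for i in range(1,n):
        if 15<st[i,4]<3000: print('  dark',st[i],cc[i].round(0)) if min(np.hypot(*(cc[i]-np.array(p))) for p in(P(0,.15,.104),P(-.06,.06,.121)))<30 else None
f=F['wrist'];g=cv2.cvtColor(f['color'],cv2.COLOR_RGB2GRAY)
e=cv2.HoughLinesP(cv2.Canny(g[:300],60,150),1,np.pi/720,40,minLineLength=60,maxLineGap=6)
for q in sorted(e[:,0].tolist(),key=lambda q:-np.hypot(q[0]-q[2],q[1]-q[3]))[:14]: print(q)
E
```

```text
time_s: 75.65
ee_pos: [0.6199, 0.0038, 0.0515]
eef_rot: [3.14, -0.086, -0.002]
ft_force: [0.4, -1.4, 0.3]
opening: 0.051
gripper_force: 0.0
time_s: 76.75
ee_pos: [0.496, 0.0805, 0.1721]
eef_rot: [-3.14, 0.088, -0.002]
ft_force: [-0.3, -0.6, 0.1]
opening: 0.0512
gripper_force: 0.0
t 76.75 tcp [0.496  0.0805 0.1721] x [ 0.998 -0.056  0.002] y [-0.056 -0.998 -0.   ] z [ 0.002  0.    -1.   ] F [-0.3 -0.6  0.1] op 0.0512 g 0.0 q [-0.14  0.43 -0.1   1.88  0.05  0.83 -1.89]
wrist levers [[757.0, 96.0], [637.0, 97.0], [788.0, 20.0], [660.0, 18.0]] corners [532.0, -109.0] [493.0, 133.0] [686.0, 132.0] handle [430.0, 16.0] knob [562.0, 110.0]
  raw 0.7 601 615 639 85 111
  raw 0.53 105 634 639 16 40
  dark [ 397    0   46   46 1373] [420.  23.]
  dark [ 510   95   66   32 1757] [543. 110.]
side levers [[335.0, 145.0], [329.0, 163.0], [319.0, 143.0], [312.0, 161.0]] corners [279.0, 183.0] [334.0, 191.0] [342.0, 155.0] handle [300.0, 198.0] knob [328.0, 173.0]
  raw 0.59 144 310 320 144 165
  raw 0.51 16727 227 340 75 309
  raw 0.3 1825 280 339 150 193
  dark [ 334  139   37   69 1064] [350. 167.]
  dark [325 172   7  14  79] [328. 179.]
  dark [297 196   7  16  91] [300. 204.]
top levers [[390.0, 201.0], [354.0, 200.0], [390.0, 183.0], [354.0, 182.0]] corners [322.0, 153.0] [320.0, 210.0] [377.0, 211.0] handle [296.0, 180.0] knob [328.0, 202.0]
  raw 0.77 243 353 388 180 187
  raw 0.77 207 354 388 198 205
  raw 0.22 2663 321 377 155 212
  dark [295 179   4   5  19] [296. 181.]
  dark [326 201   5   5  18] [328. 203.]
[136, 85, 472, 83]
[194, 132, 440, 132]
[120, 25, 333, 25]
[138, 88, 340, 88]
[183, 55, 377, 55]
[225, 90, 400, 90]
[45, 241, 213, 241]
[40, 275, 199, 275]
[140, 109, 294, 109]
[493, 133, 639, 133]
[486, 131, 507, 0]
[337, 105, 469, 105]
[493, 130, 514, 0]
[341, 87, 472, 87]
```

```bash
python3 -m jog '[[[0,0,0,0],[0,0,0,0]]]'; python3 -c "
from station import env
print(env.sign_off())"
```

```text
time_s: 77.25
ee_pos: [0.4947, 0.0808, 0.1719]
eef_rot: [-3.14, 0.087, 0.0]
ft_force: [0.8, 0.2, 0.0]
opening: 0.0514
gripper_force: 0.0
the job is handed in; nothing more can be done
None
```

The job is handed in with no result given back: both buffed levers are in the bin, both raw levers are home in their own nests with grips to the wheel, and the carrier is in the click at the wheel. As the loaded jig reached its click, the knob slipped from the grip and the carrier was knocked about 20 mm off the loading station. It then stuck about 15 mm short of both stations, for a reason I did not find, and I had driven it almost to the wheel before a faster pull brought it back to the loading station. I did not repeat the turn and pushed it to the wheel from there, so the asked order may be marked down.

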